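# Load the printer and hold the water cell in the light meter

### The job

Get the water check ready: put the paper roll onto the strip printer's upright spindle, sitting fully down on its seat, and let go of it. Then take the tall glass cuvette out of the rack, your fingers on its two wide frosted faces only, and hold it upright in the light meter's beam: midway between the two lenses, the light going squarely through the middle of its clear windows, and never knocking the meter with it. Finish while still holding it still there, with the roll still in place, and leave the short spare cuvette, the water bottle and the tape roll where they are.

Things in the scene. Friction and masses are not known exactly. Their poses are not given: they have to be found in the camera images.
- roll: White paper roll, loose, standing upright on the table at the start: outer diameter 50, height 57, through bore 18 mm, 90 g. Origin at the centre of its underside, z up along the bore. Narrower and much taller than the tape roll.
- spindle_seat (a point): Centre of the seat flange (32 mm across) at the foot of the printer's upright steel spindle, where the roll's underside rests; 34 mm above the table; z up, x and y as the printer. The spindle is 12 mm in diameter and stands 64 mm above this point, its top 6 mm tapered.
- printer: Strip printer, fixed: grey slab 150 (x) by 90 (y) by 30 mm high with a black print head across it. The spindle axis is at x = -30 mm; the head spans x = +35 to +75 mm and its top is 55 mm above the table. Origin at the centre of the underside.
- cuvette: The tall glass cuvette, loose, upright in a rack socket (12 mm sunk, underside 13 mm above the table): 32 (x) by 20 (y) by 60 mm high plus a 4 mm grey stopper on top, 60 g. The faces at y = +10 and -10 mm, 32 wide and 60 high, are frosted (whitish): grip these. The faces at x = +16 and -16 mm are the clear windows. Origin at the centre of its underside, z up.
- cuvette_window (a point): Middle of the cuvette's clear windows, where the light should pass: on the cuvette's axis, 22 mm above its underside; same axes as the cuvette. The light goes through along its x axis.
- cuvette_clear: The clear glass windows, bottom and stopper of the same tall cuvette, which the fingers must not touch; same origin and axes as the cuvette.
- rack: Grey rack block, fixed, 130 (x) by 56 (y) by 25 mm high, with two rectangular sockets 12 mm deep, 35 by 23 mm, at x = +33 and -33 mm. The tall cuvette stands in one, the short spare in the other, either way. Origin at the centre of the underside, x along its length; the cuvettes' x axes lie along it.
- spare: Short spare cuvette, loose, in the other rack socket: as the tall one but only 36 mm high (plus 4 mm stopper). Leave alone. Origin at the centre of its underside.
- meter: Light meter, fixed: white base 190 (x) by 70 (y) by 30 mm high; two black housings, each 45 by 50 mm, stand on its ends up to 101 mm above the table (105 over the fins on one). The gap between them is 90 mm long (x from -45 to +45). A round lens on each faces the other. Origin at the centre of the underside, x from the finned lamp to the plain detector.
- beam (a point): Middle of the meter's light path, midway between the two lenses, 85 mm above the table (55 mm above the white base); x along the light, same axes as the meter.
- bottle: Pale capped water bottle (blue cap) standing on the table, 60 mm across and 160 mm high, origin at the centre of its underside. Leave alone.
- tape: Roll of pale tape lying flat on the table, outer diameter 76, hole 55, height 18 mm, origin at the centre of its underside. Leave alone.
Not all that is in view belongs to the job. What is meant by the rack is not yellow, and is the larger of those in its own colour.

How it is judged:
By the outcome, as a careful person would: the job done as asked, in the order asked, and still so for the second after the job is handed in, while the arm keeps its last pose, push and grip.
It also fails if it takes over 64 s, if anything falls off the work surface, if the arm or the gripper's body presses on something with over 40 N, if the wrist force passes 120 N, or if a joint passes its speed limit or range.

### The arm

A 6-joint arm with a two-finger parallel gripper is mounted at the origin on the work surface. World frame = base frame: x ahead of the robot, y to its left, z up, the work surface at z = 0. Lengths are in m, angles in degrees, forces in N, time in s.
With the tool pointing down it reaches from about 0.35 to 0.875 m from the base axis. Payload 4.2 kg.
Tool frame: the origin (TCP) lies at the very end of the fingers, on their centre line; the grasp point (between the pads) lies 19 mm behind it (tcp_to_grasp is the z of the grasp point in the tool frame, in m); z points along the fingers, y is the direction in which the jaws open and shut (so a half turn about z gives the same grasp; the last joint's range is limited). The gripper opens to 87 mm and grips with 3 to 60 N. Pads are 19 mm wide; open, the fingers measure 117 mm over their backs; the gripper's body (75 mm by 190 mm) begins 51 mm behind the grasp point.
Start: joints at [85.348, 22.042, 0.453, 0, -68.411, -14.817], TCP at [0.208, 0.589, 0.185] pointing down, gripper open.
Joint ranges: [-179.83, 179.83], [-69.29, 118.12], [-61.27, 80.66], [-181.25, 117.63], [-171.15, -9.14], [-177.46, 177.46]. Speed limits (degrees/s): [159.86, 159.86, 180, 180, 180, 180].

### API

Orientations are given as a 3x3 rotation matrix whose columns are the frame's x, y, z axes.
In Python, from station import sense, capture, camera_params, finish_job, tcp_to_grasp gives the robot as it stands.
- The arm moves only by the shell command python3 -m inch 'ROWS'. ROWS is JSON, a list of rows, each an object of numbers: "jaw": the closure in counts, from 0 (fully open) to 255 (shut); "x", "y", "z": the shift along the world's x, y, z normalised to -1 to 1, where 1 is 0.06 m; "ax", "ay", "az": the turn, a rotation vector about the world's x, y, z normalised to -1 to 1, where 1 is 10 degrees. A call has 1 to 12 rows; each row shifts and turns the pose as measured when the row begins; what a row does not reach is not made up. A row lasts 1/8 s, in which the tool goes at most 62.5 mm and 10.7 degrees, less where a joint would pass 70% of its speed; a pose out of reach is approached as far as the arm can. A call with a number of a shift or a turn outside -1 to 1 is refused whole. A call with a gripper value outside its range is refused whole. The fingers move at their own pace and stop on an object; the grip force is fixed at half the most. Time passes only in rows, so rows that do not move let the fingers close. It gives the time, the measured TCP pose, the force and the opening at its end, in the units of the state.
- sense(): the state, without advancing time (a new reading comes with each control period).
- capture(name): name is "side" or "top"; returns the picture (420x560x3 uint8, red, green, blue); there is no depth.
- camera_params(name): a dict with "vfov" (degrees; the focal length in pixels is half the picture's height over the tangent of half this angle, whatever the lens; pixels are square), "cx", "cy" (the principal point, pixels), "R" (3x3) and "t" (3): a world point X has camera coordinates R X + t. Camera axes: x right, y down, z forward; pixel columns grow to the right and rows downward; lengths in m; the calibration is good to about 2 mm. A picture is of the moment at which its call begins. camera_params takes no time and is no camera call.
- finish_job(): hands the job in, once; it reports no verdict.
The state is a dict: "time_s": time; "joints": joint angles; "joint_velocities": joint speeds; "effort": joint torques, N m; "tcp_pos": TCP position; "ee_rot": TCP orientation; "wrist_force": force on the tool from outside, world axes, zero at the start; "moment": the same for the moment, N m; "gripper_width": opening from 0.0 (shut) to 1.0 (fully open).
Only numpy, scipy, OpenCV 4.12 (cv2) and the standard library are available. Lean on these libraries where they do the work, as an engineer would, in place of code of your own. Each camera call takes 0.05 s, during which the arm holds its last target.

## Working session

There is one attempt and no reset: what is moved stays moved. The work goes in short steps, Python scripts to look and compute and a shell command to move; the robot and the scene stay as the last step left them, time stands still between calls to the robot, and variables do not carry over. Pictures are saved under pics/ and viewed, and the job is handed in when it is done.

```bash
mkdir -p pics
python3 - <<'E'
from station import *
import cv2
print(sense()); print(tcp_to_grasp)
for n in("side","top"):
    print(n,camera_params(n)); cv2.imwrite(f"pics/{n}0.png",capture(n)[:,:,::-1])
E
```

```text
{'time_s': 0.0, 'joints': array([ 8.53478444e+01,  2.20901781e+01,  3.80051232e-01, -2.90802083e-02,
       -6.84107727e+01, -1.48151515e+01]), 'joint_velocities': array([-0.04021962, -0.11847831, -0.0850867 ,  0.14794641,  0.06016197,
        0.07652778]), 'effort': array([-4.35824313e-04, -3.90664601e+01,  1.87403727e+01,  4.22010854e+00,
        1.10217521e-02, -1.87613391e-04]), 'tcp_pos': array([0.20806428, 0.58862723, 0.18356745]), 'ee_rot': array([[ 9.42769413e-01, -3.33444780e-01, -6.41522248e-04],
       [-3.33445387e-01, -9.42767156e-01, -2.06482081e-03],
       [ 8.36976174e-05,  2.16056254e-03, -9.99997662e-01]]), 'wrist_force': array([-0.36000719,  0.03733834, -0.65657747]), 'moment': array([ 0.02083087, -0.03348332,  0.01285746]), 'gripper_width': 0.9977491648299385}
-0.0187
side {'vfov': 55.13883444819926, 'cx': 281.15372275691834, 'cy': 209.25084926291086, 'R': array([[-0.98972375, -0.14142131,  0.02114045],
       [-0.09805343,  0.56360946, -0.82020113],
       [ 0.10407897, -0.81384543, -0.57168452]]), 't': array([0.49923241, 0.10251449, 1.01479644])}
top {'vfov': 46.346462319533416, 'cx': 277.5309122170207, 'cy': 209.80989756245376, 'R': array([[ 0.00303964, -0.99986112, -0.01638576],
       [-0.99498579, -0.0013859 , -0.10000677],
       [ 0.09997018,  0.01660758, -0.99485182]]), 't': array([0.05743094, 0.50167957, 1.45983904])}
```

View pics/side0.png

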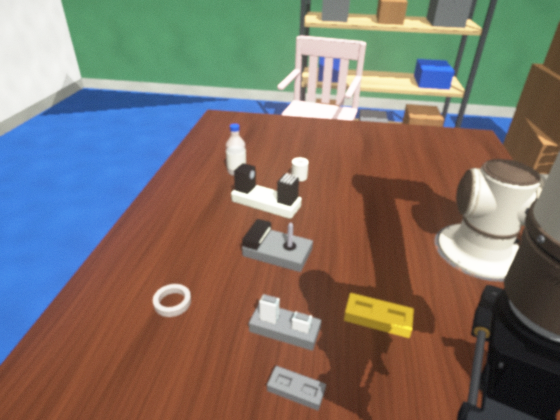

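View pics/top0.png

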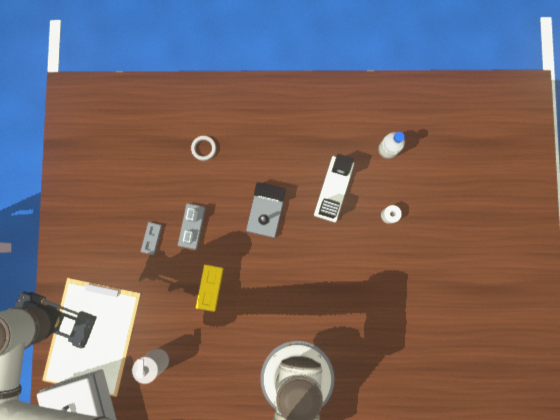

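Run:
```python
import cv2,numpy as np
t=cv2.imread("pics/top0.png");s=cv2.imread("pics/side0.png")
def crop(im,u0,v0,u1,v1,k,name):
    c=cv2.resize(im[v0:v1,u0:u1],None,fx=k,fy=k,interpolation=cv2.INTER_CUBIC)
    for u in range((u0+9)//10*10,u1,10):
        cv2.line(c,(int((u-u0+.5)*k),0),(int((u-u0+.5)*k),6 if u%20 else 14),(0,255,255),1)
        if u%20==0: cv2.putText(c,str(u),(int((u-u0+.5)*k),24),0,.4,(0,255,255),1)
    for v in range((v0+9)//10*10,v1,10):
        cv2.line(c,(0,int((v-v0+.5)*k)),(6 if v%20 else 14,int((v-v0+.5)*k)),(0,255,255),1)
        if v%20==0: cv2.putText(c,str(v),(16,int((v-v0+.5)*k)),0,.4,(0,255,255),1)
    cv2.imwrite("pics/"+name,c)
crop(t,170,190,300,260,6,"c1.png"); crop(t,300,120,420,230,5,"c2.png")
crop(s,230,210,330,350,4,"c3.png"); crop(s,215,140,325,220,7,"c4.png")
```

```text
(no output)
```

View pics/c1.png

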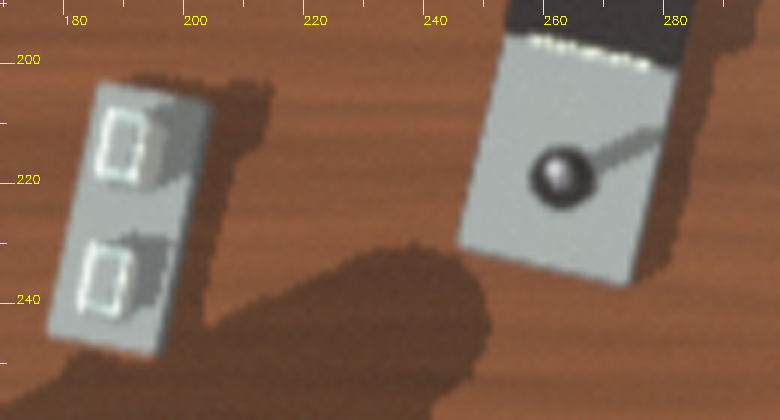

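View pics/c2.png

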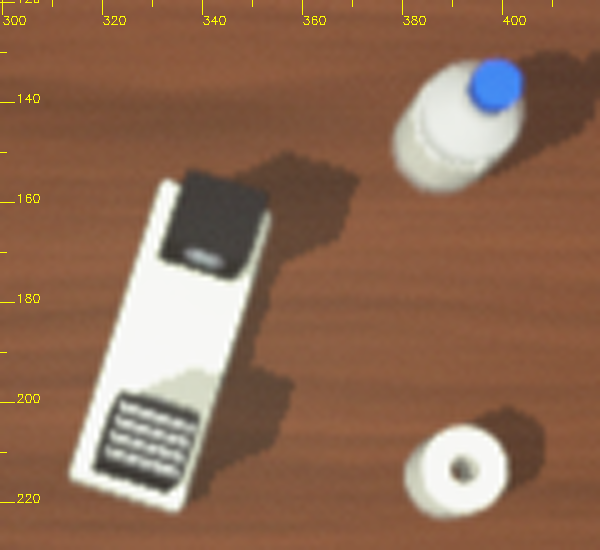

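View pics/c3.png

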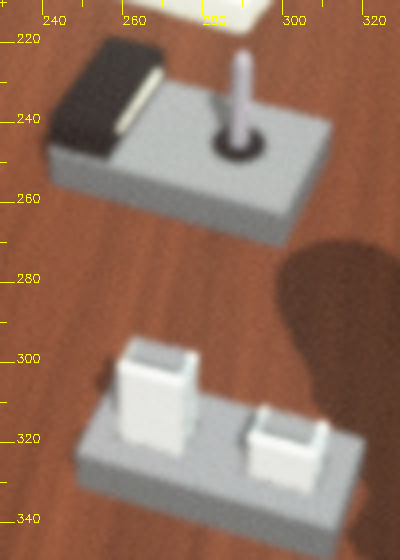

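View pics/c4.png

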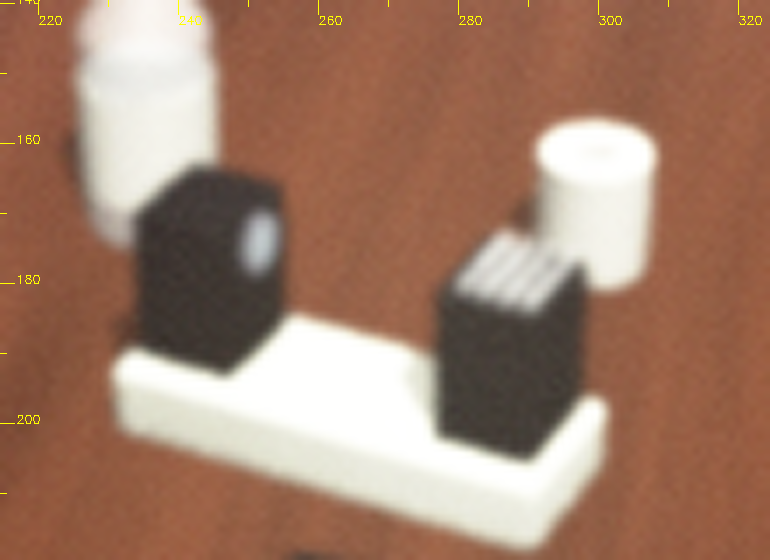

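```bash
cat > h.py <<'E'
import numpy as np,cv2
from station import *
from scipy.optimize import least_squares
C={n:camera_params(n) for n in("side","top")}
def proj(n,X):
    c=C[n];p=np.atleast_2d(X)@c["R"].T+c["t"];f=210/np.tan(np.radians(c["vfov"]/2))
    return p[:,:2]/p[:,2:]*f+[c["cx"],c["cy"]]
def place(p,m):
    c,s=np.cos(p[2]),np.sin(p[2]);m=np.atleast_2d(m)
    return np.c_[p[0]+c*m[:,0]-s*m[:,1],p[1]+s*m[:,0]+c*m[:,1],m[:,2]]
def fit(obs,p0,yaw=True):
    def r(q):
        q=np.r_[q,0] if not yaw else q
        return np.concatenate([(proj(n,place(q,np.array(m)/1000))[0]-uv) for n,m,uv in obs])
    s=least_squares(r,p0 if yaw else p0[:2]);return s.x,r(s.x).reshape(-1,2).round(1)
def crop(im,u0,v0,u1,v1,k,name):
    c=cv2.resize(im[v0:v1,u0:u1],None,fx=k,fy=k,interpolation=cv2.INTER_CUBIC)
    for u in range((u0+9)//10*10,u1,10):
        cv2.line(c,(int((u-u0+.5)*k),0),(int((u-u0+.5)*k),6 if u%20 else 14),(0,255,255),1)
        if u%20==0: cv2.putText(c,str(u),(int((u-u0+.5)*k),24),0,.4,(0,255,255),1)
    for v in range((v0+9)//10*10,v1,10):
        cv2.line(c,(0,int((v-v0+.5)*k)),(6 if v%20 else 14,int((v-v0+.5)*k)),(0,255,255),1)
        if v%20==0: cv2.putText(c,str(v),(16,int((v-v0+.5)*k)),0,.4,(0,255,255),1)
    cv2.imwrite("pics/"+name,c)
def ang(R): return np.degrees(np.arctan2(R[1,1],R[0,1]))
E
cat > f1.py <<'E'
from h import *
T=lambda m,X,Y:("top",m,(170+X/6-.5,190+Y/6-.5))
T2=lambda m,X,Y:("top",m,(300+X/5-.5,120+Y/5-.5))
S=lambda m,X,Y:("side",m,(230+X/4-.5,210+Y/4-.5))
S2=lambda m,X,Y:("side",m,(215+X/7-.5,140+Y/7-.5))
# rack yaw ~ along world x; left in top = +y
O={}
O["rack"]=[T((65,28,25),98,82),T((65,-28,25),214,106),T((-65,-28,25),162,357),T((-65,28,25),47,333),
 S((65,28,25),78,452),S((-65,28,25),335,528),S((-65,-28,25),364,440)]
O["printer"]=[T((-75,45,30),457,245),T((-75,-45,30),631,287),T((-30,0,34),562,178),S((-75,-45,30),331,122),S((-75,45,30),283,212),S((-75,45,0),283,247),S((75,45,0),50,183),S((-30,0,34),239,144),S((-30,0,98),243,52)]
O["meter"]=[T2((95,35,30),163,179),T2((-95,35,30),70,478),T2((-95,-35,30),182,512),T2((95,25,101),187,170),T2((95,-25,101),270,195),
 S2((-95,35,30),535,487),S2((-95,-35,30),605,400),S2((95,35,0),125,432),S2((-95,35,0),530,550)]
O["roll"]=[T2((0,0,57),463,465),S2((0,0,57),597,153)]
O["cuv"]=[T((0,0,77),123,147),S((0,0,77),157,358)]
O["spindletop"]=[S((0,0,98),243,52),T((0,0,98),562,172)]
for k,o in O.items():
    yaw=k in("rack","printer","meter")
    for sub in(o,[q for q in o if q[0]=="top"],[q for q in o if q[0]=="side"]):
        p,r=fit(sub,[.5,0,-.2],yaw); p=p.copy()
        print(k,p[:2].round(4),np.degrees(p[2]).round(2) if yaw else "",r.tolist() if sub is o else "")
        if k in("rack","printer"):print("   ",place(p,[(.033,0,0),(-.03,0,0)]).round(4)[:,:2].tolist())
E
python3 f1.py; python3 -c "
from h import *
s=sense();print(ang(s['ee_rot']),proj('top',s['tcp_pos']),proj('side',s['tcp_pos']))"
```

```text
rack [0.4518 0.3201] -10.83 [[0.7, 0.2], [-0.6, -0.3], [-0.8, -0.0], [0.3, 0.4], [-0.4, -0.1], [-0.0, 0.1], [0.2, -0.4]]
    [[0.4842, 0.3139], [0.4223, 0.3257]]
rack [0.452  0.3198] -10.63 
    [[0.4844, 0.3137], [0.4225, 0.3253]]
rack [0.4516 0.3203] -10.96 
    [[0.484, 0.3141], [0.4222, 0.326]]
printer [0.5009 0.0928] -13.46 [[0.0, 0.2], [0.1, 0.2], [0.6, 0.2], [0.4, -0.4], [0.2, 0.1], [-0.4, 1.0], [-0.3, 0.2], [-0.2, -0.9], [-0.3, 0.7]]
    [[0.533, 0.0851], [0.4717, 0.0998]]
printer [0.5016 0.094 ] -12.97 
    [[0.5337, 0.0866], [0.4723, 0.1008]]
printer [0.5008 0.0923] -13.46 
    [[0.5329, 0.0847], [0.4716, 0.0993]]
meter [ 0.5646 -0.1122] -17.33 [[-0.1, 0.8], [0.2, 0.3], [0.1, 0.5], [0.7, -1.5], [0.7, -1.4], [0.4, 0.9], [0.6, 0.8], [-0.8, 0.1], [0.8, 0.8]]
meter [ 0.5638 -0.1112] -17.46 
meter [ 0.5657 -0.1157] -17.57 
roll [ 0.4889 -0.2803]  [[0.1, 0.7], [-0.7, 0.0]]
roll [ 0.4909 -0.2801]  
roll [ 0.4867 -0.2808]  
cuv [0.4844 0.3156]  [[-0.5, -0.2], [0.2, -0.4]]
cuv [0.4837 0.314 ]  
cuv [0.4846 0.3167]  
spindletop [0.4708 0.0981]  [[0.2, 0.3], [0.2, -0.3]]
spindletop [0.4701 0.0986]  
spindletop [0.4714 0.097 ]  
-109.4800669116795 [[ 77.36351753 313.14235935]] [[471.34007448 443.31926086]]
```

```bash
python3 -m inch '[{"x":0.57,"y":-0.81,"z":0.1,"az":0.1},{"x":0.57,"y":-0.81,"z":0.1,"az":0.1},{"x":0.57,"y":-0.81,"az":0.1},{"x":0.57,"y":-0.81,"az":0.1},{"x":0.57,"y":-0.81,"az":0.1},{"x":0.57,"y":-0.81,"az":0.1},{"x":0.57,"y":-0.81},{"x":0.57,"y":-0.81},{"x":0,"y":-1},{"x":0,"y":-1},{"x":0,"y":-1},{"x":0,"y":-1}]'
```

```text
$[0]: bad value
```

```bash
python3 -m inch '[{"jaw":0,"x":0.57,"y":-0.81,"z":0.1,"ax":0,"ay":0,"az":0.1},{"jaw":0,"x":0.57,"y":-0.81,"z":0.1,"ax":0,"ay":0,"az":0.1}]'
```

```text
time_s: 0.35
tcp_pos: [0.2756, 0.4912, 0.193]
ee_rot: [[0.956, -0.294, -0.001], [-0.294, -0.956, -0.006], [0.0, 0.006, -1.0]]
wrist_force: [1.0, 0.7, 0.3]
gripper_width: 0.997
```

```bash
python3 -m inch '[{"jaw":0,"x":0.57,"y":-0.81,"z":0,"ax":0,"ay":0,"az":0.1},{"jaw":0,"x":0.57,"y":-0.81,"z":0,"ax":0,"ay":0,"az":0.1},{"jaw":0,"x":0.57,"y":-0.81,"z":0,"ax":0,"ay":0,"az":0.1},{"jaw":0,"x":0.57,"y":-0.81,"z":0,"ax":0,"ay":0,"az":0.07},{"jaw":0,"x":0.57,"y":-0.81,"z":0,"ax":0,"ay":0,"az":0},{"jaw":0,"x":0.57,"y":-0.81,"z":0,"ax":0,"ay":0,"az":0},{"jaw":0,"x":0,"y":-1,"z":0,"ax":0,"ay":0,"az":0},{"jaw":0,"x":0,"y":-1,"z":0,"ax":0,"ay":0,"az":0},{"jaw":0,"x":0,"y":-1,"z":0,"ax":0,"ay":0,"az":0},{"jaw":0,"x":0,"y":-1,"z":0,"ax":0,"ay":0,"az":0},{"jaw":0,"x":0,"y":-1,"z":0,"ax":0,"ay":0,"az":0},{"jaw":0,"x":0,"y":-1,"z":0,"ax":0,"ay":0,"az":0}]'
```

```text
time_s: 1.85
tcp_pos: [0.4835, -0.1825, 0.1897]
ee_rot: [[0.974, -0.226, -0.005], [-0.226, -0.974, -0.008], [-0.003, 0.009, -1.0]]
wrist_force: [1.6, 0.5, -0.2]
gripper_width: 1.0
```

```bash
python3 -m inch '[{"jaw":0,"x":0.09,"y":-0.9,"z":0,"ax":0.046,"ay":-0.03,"az":0},{"jaw":0,"x":0,"y":-0.73,"z":0,"ax":0,"ay":0,"az":0},{"jaw":0,"x":0,"y":0,"z":0,"ax":0,"ay":0,"az":0},{"jaw":0,"x":0,"y":0,"z":0,"ax":0,"ay":0,"az":0}]'
python3 - <<'E'
from h import *
s=sense();print(s['tcp_pos'],s['ee_rot'],ang(s['ee_rot']))
print(proj('top',s['tcp_pos']),proj('side',s['tcp_pos']))
t=capture("top");si=capture("side")
crop(t[:,:,::-1],330,120,450,230,5,"d1.png");crop(si[:,:,::-1],200,60,360,200,5,"d2.png")
E
```

```text
time_s: 2.35
tcp_pos: [0.4865, -0.2865, 0.1872]
ee_rot: [[0.972, -0.233, -0.003], [-0.233, -0.972, 0.002], [-0.004, -0.001, -1.0]]
wrist_force: [-0.5, 0.9, 0.5]
gripper_width: 1.001
[ 0.48654032 -0.28652528  0.18722436] [[ 0.97243897 -0.23313331 -0.00336398]
 [-0.23312709 -0.97244392  0.00213921]
 [-0.00377    -0.00129602 -0.99999205]] -103.48162455824763
[[405.00787858 209.53145178]] [[302.13917074 121.40714557]]
```

View pics/d1.png

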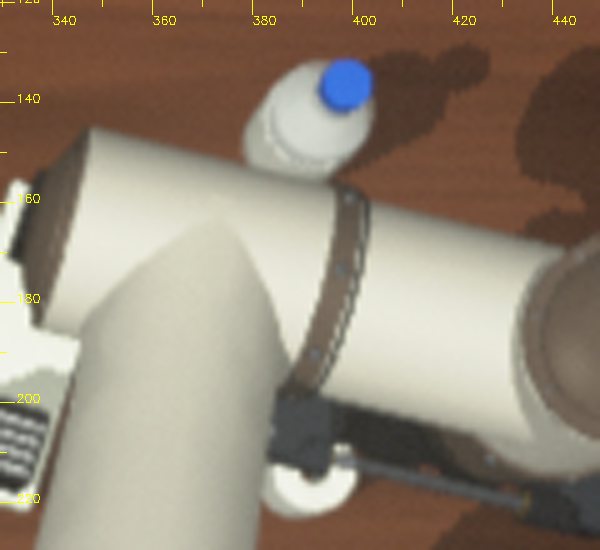

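View pics/d2.png

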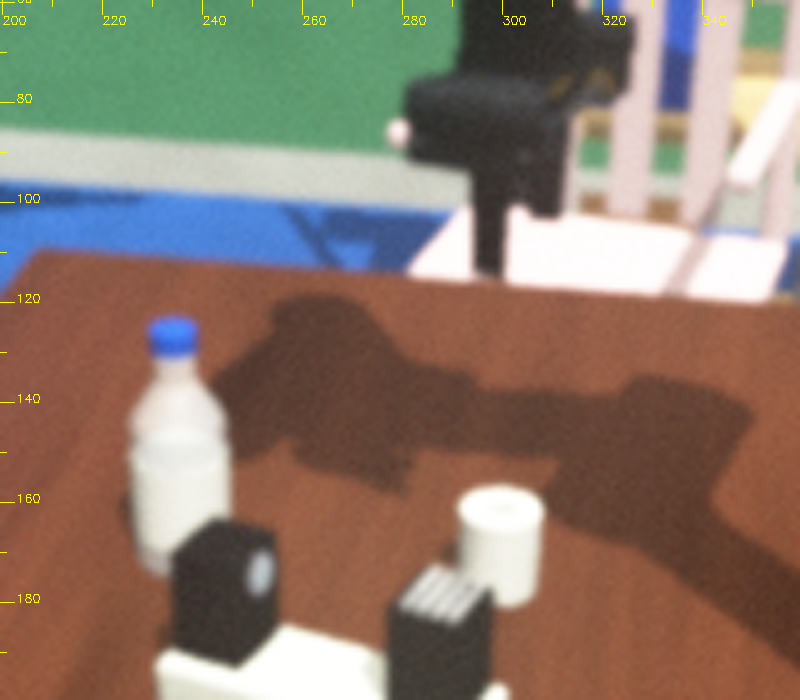

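```bash
python3 -m inch '[{"jaw":0,"x":0.05,"y":0.1,"z":-0.2,"ax":-0.012,"ay":-0.02,"az":0},{"jaw":0,"x":0,"y":0,"z":-0.7,"ax":0,"ay":0,"az":0},{"jaw":0,"x":0,"y":0,"z":-0.6,"ax":0,"ay":0,"az":0},{"jaw":0,"x":0,"y":0,"z":0,"ax":0,"ay":0,"az":0}]'
python3 - <<'E'
from h import *
s=sense();print(s['tcp_pos'],ang(s['ee_rot']))
E
```

```text
time_s: 2.95
tcp_pos: [0.4906, -0.2744, 0.0949]
ee_rot: [[0.974, -0.225, 0.003], [-0.225, -0.974, -0.0], [0.003, -0.001, -1.0]]
wrist_force: [0.5, 0.5, 0.7]
gripper_width: 1.002
[ 0.49063041 -0.27440288  0.09492307] -103.01755454684951
```

```bash
python3 -m inch '[{"jaw":0,"x":-0.02,"y":-0.08,"z":-0.3,"ax":0,"ay":0,"az":0},{"jaw":0,"x":0,"y":0,"z":-0.3,"ax":0,"ay":0,"az":0},{"jaw":0,"x":0,"y":0,"z":-0.3,"ax":0,"ay":0,"az":0},{"jaw":0,"x":0,"y":0,"z":0,"ax":0,"ay":0,"az":0}]'
python3 - <<'E'
from h import *
s=sense();print(s['tcp_pos'],ang(s['ee_rot']))
print(proj('top',s['tcp_pos']),proj('side',s['tcp_pos']))
si=capture("side")
crop(si[:,:,::-1],240,100,350,220,5,"d3.png")
E
```

```text
time_s: 3.45
tcp_pos: [0.4945, -0.2778, 0.0455]
ee_rot: [[0.976, -0.219, 0.012], [-0.219, -0.976, -0.004], [0.013, 0.001, -1.0]]
wrist_force: [-0.3, 0.3, 0.4]
gripper_width: 0.999
[ 0.49450413 -0.27784381  0.04553136] -102.64675916084182
[[390.48299605 211.65435206]] [[297.05536316 164.81197171]]
```

View pics/d3.png

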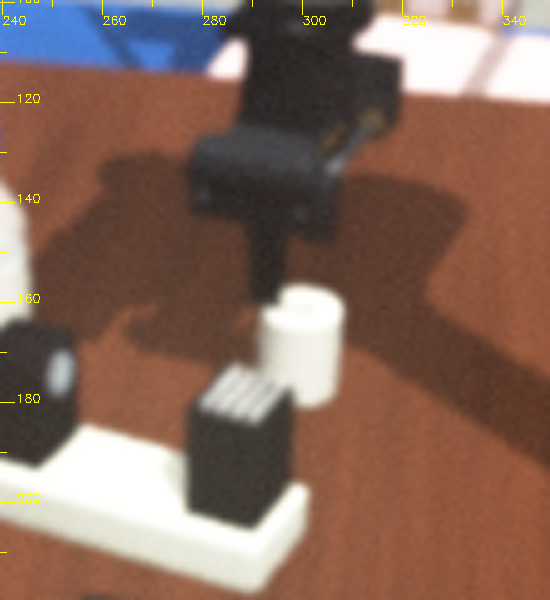

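```bash
python3 -m inch '[{"jaw":0,"x":-0.09,"y":-0.04,"z":0,"ax":0.023,"ay":0.069,"az":0},{"jaw":0,"x":0,"y":0,"z":0,"ax":0,"ay":0,"az":0}]'
python3 - <<'E'
from h import *
s=sense();print(s['tcp_pos'],ang(s['ee_rot']))
print(proj('side',s['tcp_pos']-s['ee_rot'][:,1]*.05))
si=capture("side");t=capture("top")
crop(si[:,:,::-1],240,100,350,220,5,"d4.png")
crop(t[:,:,::-1],330,120,450,230,5,"d5.png")
E
```

```text
time_s: 3.75
tcp_pos: [0.4917, -0.281, 0.0493]
ee_rot: [[0.976, -0.217, 0.006], [-0.217, -0.976, -0.002], [0.007, 0.001, -1.0]]
wrist_force: [0.2, -0.4, -0.5]
gripper_width: 0.999
[ 0.49168481 -0.28096955  0.04933317] -102.55608476938025
[[292.85361355 170.58664656]]
```

View pics/d4.png

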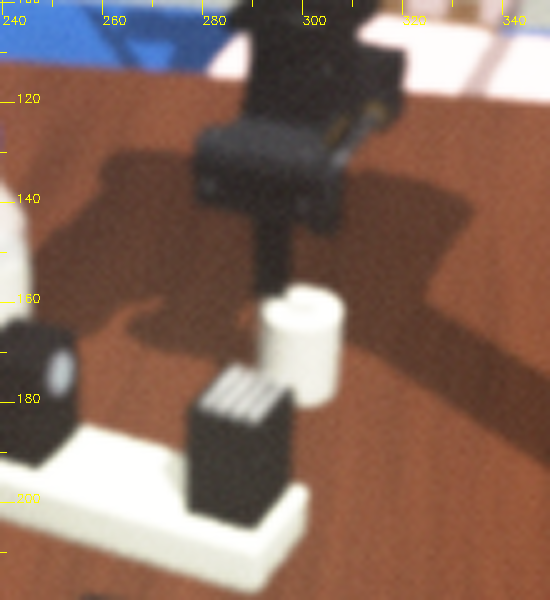

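View pics/d5.png

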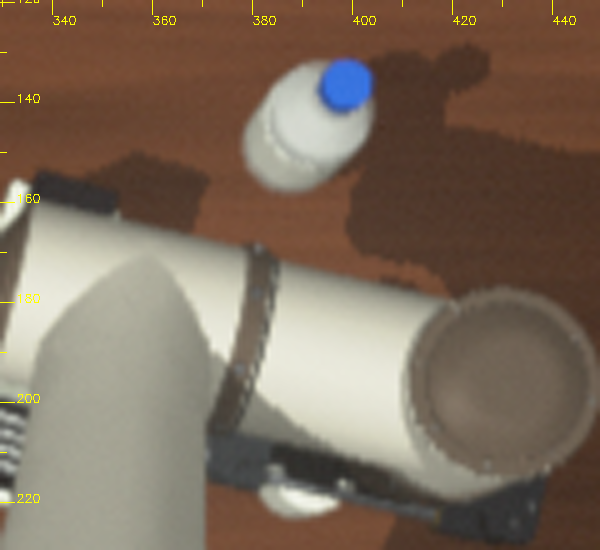

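Run:
```python
from h import *
for p,a in(((.4865,-.2865,.1872),-103.48),((.4917,-.281,.0493),-102.56)):
    a=np.radians(a);j=np.array([np.cos(a),np.sin(a),0]);p=np.array(p)
    for d in(-.058,-.044,0,.044,.058):print(d,proj('side',p+j*d).round(1)[0],proj('top',p+j*d).round(1)[0])
    k=np.array([-j[1],j[0],0])
    for y in(-.095,.095):
        for x in(-.0375,.0375):
            print('body',y,x,proj('side',p+j*y+k*x+[0,0,.07]).round(1)[0],proj('top',p+j*y+k*x+[0,0,.07]).round(1)[0])
```

```text
-0.058 [295.5 128.7] [383.8 204.5]
-0.044 [297.1 126.9] [388.9 205.7]
0 [302.2 121.4] [405.  209.5]
0.044 [306.9 116.3] [421.1 213.4]
0.058 [308.3 114.7] [426.2 214.6]
body -0.095 -0.0375 [305.1 111.6] [371.9 212.3]
body -0.095 0.0375 [278.9 107.3] [378.3 184. ]
body 0.095 -0.0375 [325.4  90.3] [445.4 229.9]
body 0.095 0.0375 [301.9  86.8] [451.5 201.2]
-0.058 [292.  171.8] [372.6 208.2]
-0.044 [293.5 169.7] [377.3 209.2]
0 [298.1 163.4] [391.8 212.5]
0.044 [302.5 157.4] [406.5 215.7]
0.058 [303.8 155.5] [411.1 216.7]
body -0.095 -0.0375 [301.  158.7] [361.4 215.7]
body -0.095 0.0375 [276.4 154. ] [366.8 190. ]
body 0.095 -0.0375 [319.7 133.1] [427.8 230.4]
body 0.095 0.0375 [297.5 129.3] [432.9 204.6]
```

Run:
```python
from h import *
print(proj('top',[[0,0,0],[0,0,.02]]),proj('side',[[0,0,0],[0.09,0,0]]))
t=cv2.imread("pics/top0.png")
crop(t,0,270,160,380,5,"e1.png")
crop(t,230,320,360,420,5,"e2.png")
p=np.array([.2081,.5886,.1836]);a=np.radians(-109.48);j=np.array([np.cos(a),np.sin(a),0]);k=np.array([-j[1],j[0],0])
for d in(-.058,-.044,0,.044,.058):print(d,proj('top',p+j*d).round(1)[0])
for y in(-.095,.095):
    for x in(-.0375,.0375):
        print('body',y,x,proj('top',p+j*y+k*x+[0,0,.07]).round(1)[0])
```

```text
[[296.83139493 378.40643162]
 [296.98643276 380.05462697]] [[479.02505041 249.88258425]
 [442.23317148 246.04522978]]
-0.058 [ 57.4 305.7]
-0.044 [ 62.2 307.5]
0 [ 77.4 313.1]
0.044 [ 92.6 318.8]
0.058 [ 97.5 320.6]
body -0.095 -0.0375 [ 25.5 317.5]
body -0.095 0.0375 [ 36.8 289.2]
body 0.095 -0.0375 [ 95.  343.5]
body 0.095 0.0375 [106.  314.9]
```

View pics/e1.png

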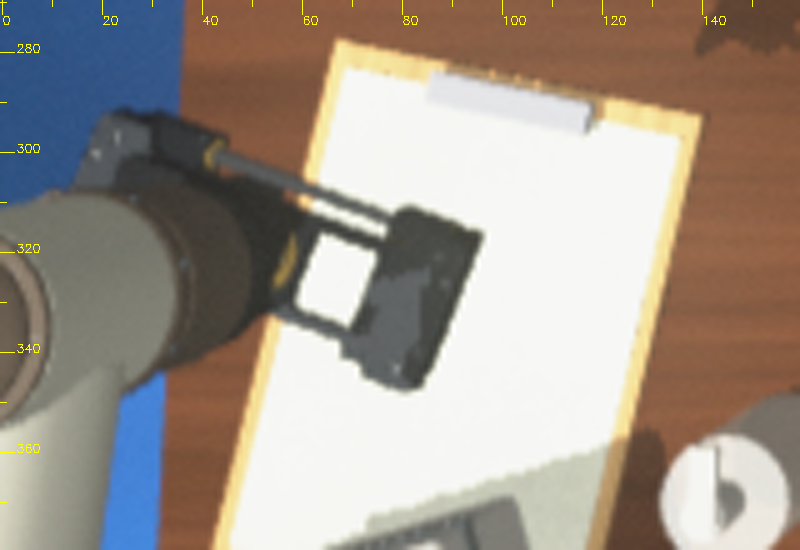

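View pics/e2.png

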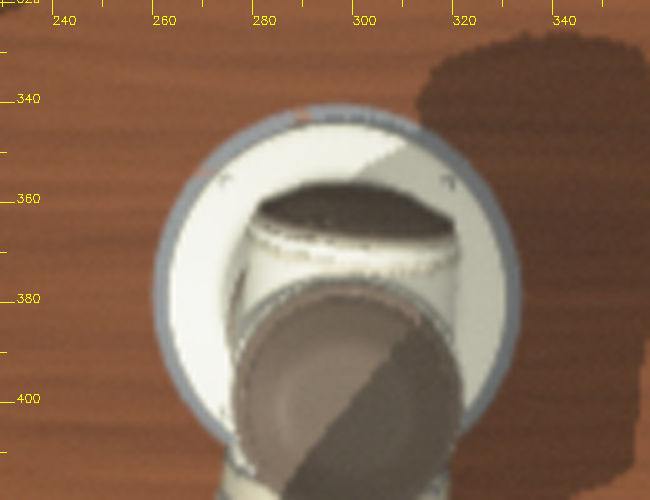

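Run:
```python
from h import *
si=capture("side")[:,:,::-1]
c=np.clip(si.astype(float)*1.8,0,255).astype(np.uint8)
crop(c,265,110,335,190,8,"e3.png")
```

```text
(no output)
```

View pics/e3.png

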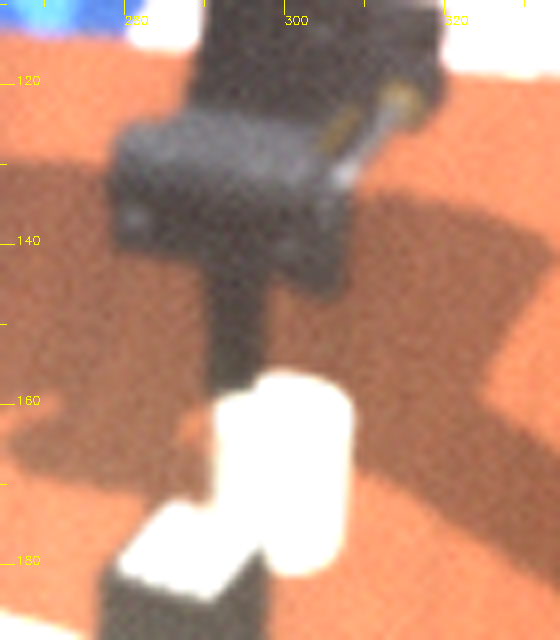

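```bash
python3 -m inch '[{"jaw":0,"x":-0.04,"y":0.01,"z":-0.2,"ax":0.01,"ay":0.035,"az":0},{"jaw":0,"x":0,"y":0,"z":-0.2,"ax":0,"ay":0,"az":0},{"jaw":0,"x":0,"y":0,"z":0,"ax":0,"ay":0,"az":0}]'
python3 - <<'E'
from h import *
s=sense();print(s['tcp_pos'],ang(s['ee_rot']))
print(proj('side',s['tcp_pos']-s['ee_rot'][:,1]*.044))
si=capture("side")[:,:,::-1]
crop(si,265,110,335,190,8,"e4.png")
E
```

```text
time_s: 4.28
tcp_pos: [0.4882, -0.28, 0.0226]
ee_rot: [[0.976, -0.218, -0.002], [-0.218, -0.976, 0.0], [-0.002, 0.0, -1.0]]
wrist_force: [0.5, 0.3, 0.2]
gripper_width: 1.0
[ 0.48817127 -0.2799803   0.02260252] -102.57765736062346
[[294.25143218 177.49726449]]
```

View pics/e4.png

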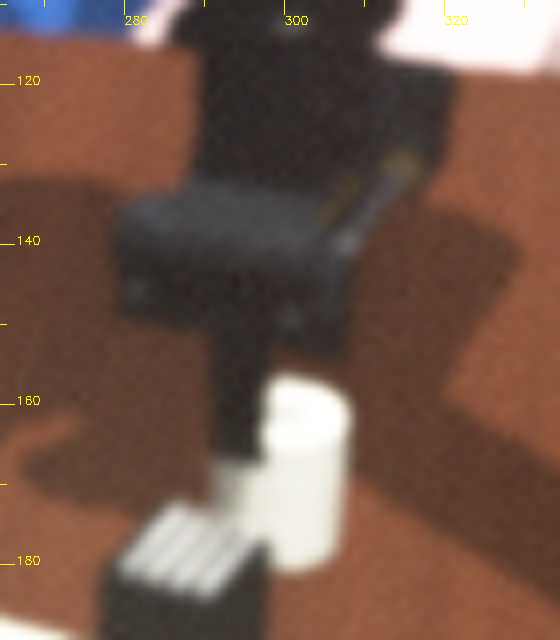

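Run:
```python
from h import *
d=cv2.imread("pics/d2.png"); cv2.imwrite("pics/e5.png",cv2.resize(d[150:400,350:650],None,fx=2.5,fy=2.5))
```

```text
(no output)
```

View pics/e5.png

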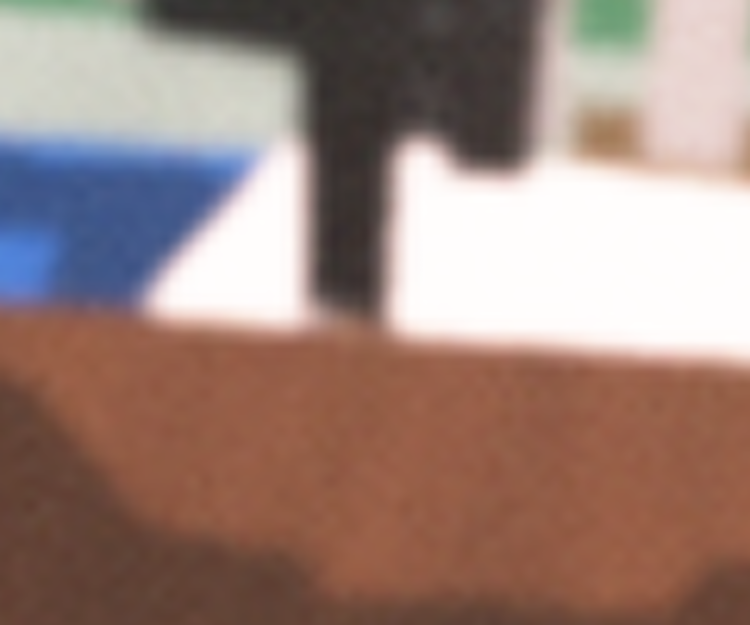

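```bash
python3 -m inch '[{"jaw":0,"x":0.01,"y":0,"z":-0.15,"ax":0,"ay":0,"az":0},{"jaw":0,"x":0,"y":0,"z":0,"ax":0,"ay":0,"az":0},{"jaw":0,"x":0,"y":0,"z":0,"ax":0,"ay":0,"az":0}]'
python3 - <<'E'
from h import *
s=sense();print(s['tcp_pos'],ang(s['ee_rot']),s['wrist_force'])
print(proj('side',s['tcp_pos']-s['ee_rot'][:,1]*.044))
si=capture("side")[:,:,::-1]
c=np.clip(si.astype(float)*1.4,0,255).astype(np.uint8)
crop(c,265,110,335,190,8,"e6.png")
E
```

```text
time_s: 4.7
tcp_pos: [0.4896, -0.2803, 0.0136]
ee_rot: [[0.976, -0.217, -0.001], [-0.217, -0.976, -0.0], [-0.001, 0.001, -1.0]]
wrist_force: [-0.3, -0.3, 0.7]
gripper_width: 1.001
[ 0.48961642 -0.28026044  0.01355069] -102.55590549520569 [-0.28215644 -0.27699874  0.6787618 ]
[[293.69003487 179.93198795]]
```

View pics/e6.png

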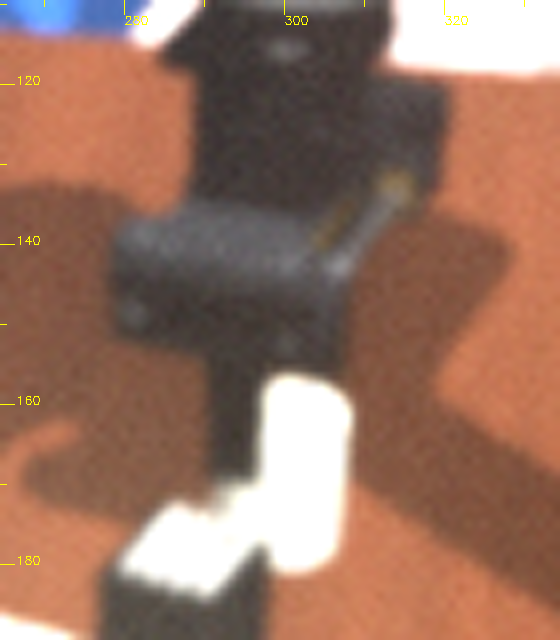

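```bash
python3 -m inch '[{"jaw":90,"x":0,"y":0,"z":0,"ax":0,"ay":0,"az":0},{"jaw":90,"x":0,"y":0,"z":0,"ax":0,"ay":0,"az":0},{"jaw":130,"x":0,"y":0,"z":0,"ax":0,"ay":0,"az":0},{"jaw":130,"x":0,"y":0,"z":0,"ax":0,"ay":0,"az":0},{"jaw":130,"x":0,"y":0,"z":0,"ax":0,"ay":0,"az":0},{"jaw":130,"x":0,"y":0,"z":0,"ax":0,"ay":0,"az":0}]'
python3 - <<'E'
from h import *
s=sense();print(s['tcp_pos'],ang(s['ee_rot']),s['wrist_force'],s['gripper_width']*87)
si=capture("side")[:,:,::-1]
crop(si,265,110,335,190,8,"e7.png")
E
```

```text
time_s: 5.5
tcp_pos: [0.4898, -0.2804, 0.0142]
ee_rot: [[0.976, -0.218, 0.0], [-0.218, -0.976, -0.001], [0.0, 0.001, -1.0]]
wrist_force: [-0.5, 0.4, 0.5]
gripper_width: 0.547
[ 0.48984177 -0.28037001  0.01423337] -102.56277435897653 [-0.5146911   0.39089749  0.49050197] 47.58766226609898
```

View pics/e7.png

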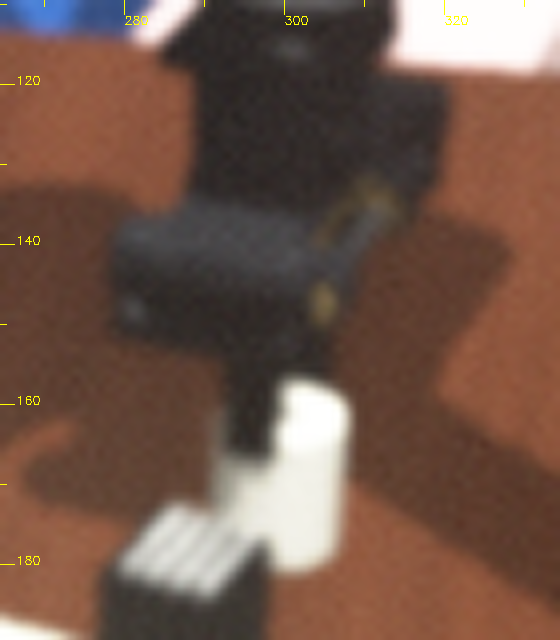

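```bash
python3 -m inch '[{"jaw":200,"x":0,"y":0,"z":0,"ax":0,"ay":0,"az":0},{"jaw":200,"x":0,"y":0,"z":0,"ax":0,"ay":0,"az":0},{"jaw":200,"x":0,"y":0,"z":0.3,"ax":0,"ay":0,"az":0},{"jaw":200,"x":0,"y":0,"z":0.6,"ax":0,"ay":0,"az":0},{"jaw":200,"x":0,"y":0,"z":0.6,"ax":0,"ay":0,"az":0},{"jaw":200,"x":0,"y":0,"z":0.6,"ax":0,"ay":0,"az":0},{"jaw":200,"x":0,"y":0,"z":0.6,"ax":0,"ay":0,"az":0},{"jaw":200,"x":0,"y":0,"z":0,"ax":0,"ay":0,"az":0}]'
python3 - <<'E'
from h import *
s=sense();print(s['tcp_pos'],ang(s['ee_rot']),s['wrist_force'],s['gripper_width']*87)
for d in(-.044,-.025,0):print(proj('side',s['tcp_pos']+s['ee_rot'][:,1]*d-[0,0,.0142]), proj('side',s['tcp_pos']+s['ee_rot'][:,1]*d),proj('side',s['tcp_pos']+s['ee_rot'][:,1]*d+[0,0,.043]))
si=capture("side")[:,:,::-1]
crop(si,245,60,345,180,5,"e8.png")
E
```

```text
time_s: 6.55
tcp_pos: [0.487, -0.279, 0.1785]
ee_rot: [[0.976, -0.218, -0.005], [-0.218, -0.976, 0.002], [-0.006, -0.001, -1.0]]
wrist_force: [-0.6, 0.2, -1.2]
gripper_width: 0.552
[ 0.48696006 -0.27896299  0.17851028] -102.61810864138374 [-0.62634823  0.20364645 -1.18890035] 47.99373303184384
[[296.56285073 135.3413593 ]] [[296.77541847 130.77190398]] [[297.43770547 116.535074  ]]
[[298.66647189 132.84031293]] [[298.89095869 128.31075035]] [[299.59013006 114.20328145]]
[[301.35595166 129.64272502]] [[301.59513902 125.16479114]] [[302.33975381 111.22452336]]
```

View pics/e8.png

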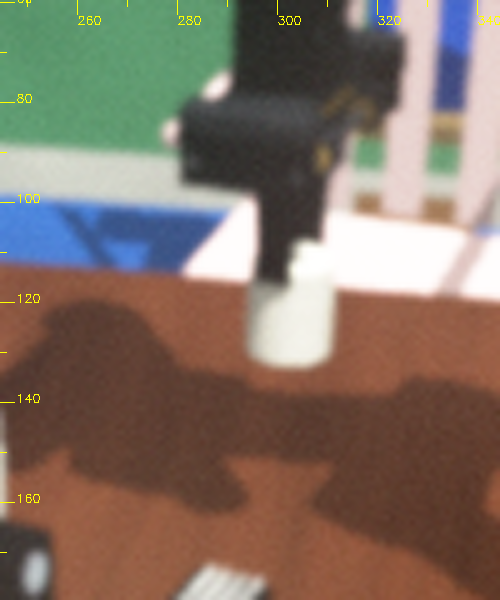

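Run:
```python
from h import *
si=capture("side")[:,:,::-1];t=capture("top")[:,:,::-1]
crop(si,280,85,325,140,12,"e9.png")
crop(t,360,180,440,240,8,"e10.png")
```

```text
(no output)
```

View pics/e9.png

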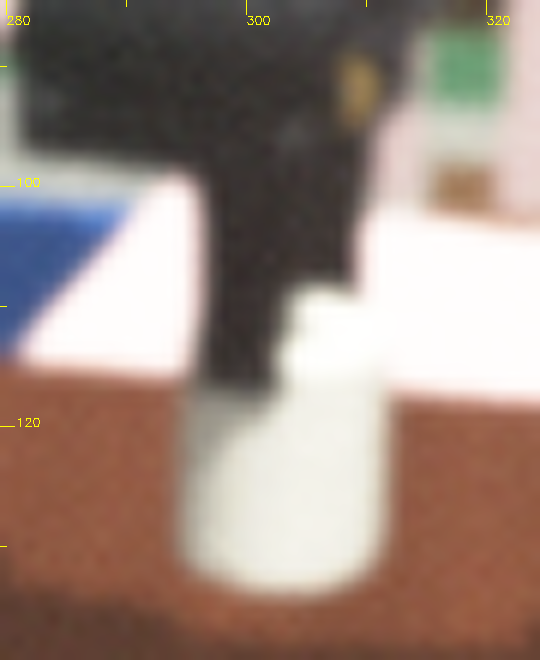

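View pics/e10.png

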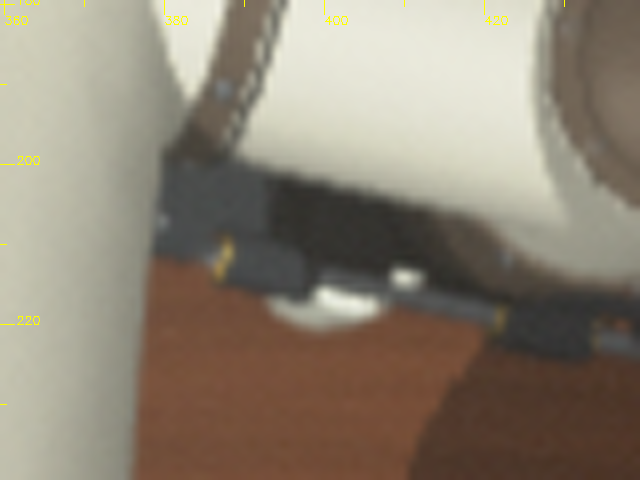

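```bash
python3 -m inch '[{"jaw":200,"x":-0.03,"y":0.5,"z":0,"ax":-0.012,"ay":-0.03,"az":0},{"jaw":200,"x":-0.03,"y":0.9,"z":0,"ax":0,"ay":0,"az":0},{"jaw":200,"x":-0.03,"y":0.9,"z":0,"ax":0,"ay":0,"az":0},{"jaw":200,"x":-0.03,"y":0.9,"z":0,"ax":0,"ay":0,"az":0},{"jaw":200,"x":-0.03,"y":0.9,"z":0,"ax":0,"ay":0,"az":0},{"jaw":200,"x":-0.03,"y":0.9,"z":0,"ax":0,"ay":0,"az":0},{"jaw":200,"x":-0.03,"y":0.9,"z":0,"ax":0,"ay":0,"az":0},{"jaw":200,"x":0,"y":0,"z":0,"ax":0,"ay":0,"az":0},{"jaw":200,"x":0,"y":0,"z":0,"ax":0,"ay":0,"az":0}]'
python3 - <<'E'
from h import *
s=sense();print(s['tcp_pos'],ang(s['ee_rot']),s['wrist_force'],s['gripper_width']*87)
si=capture("side")[:,:,::-1];t=capture("top")[:,:,::-1]
crop(si,235,120,345,280,5,"f1.png")
crop(t,220,160,320,260,6,"f2.png")
E
```

```text
time_s: 7.82
tcp_pos: [0.4611, 0.0854, 0.1588]
ee_rot: [[0.974, -0.222, -0.037], [-0.222, -0.975, -0.0], [-0.036, 0.009, -0.999]]
wrist_force: [-0.8, -0.6, -1.1]
gripper_width: 0.548
[0.46108751 0.08537253 0.15879   ] -102.83533294539814 [-0.76026497 -0.63456796 -1.09751879] 47.69638162206451
```

View pics/f1.png

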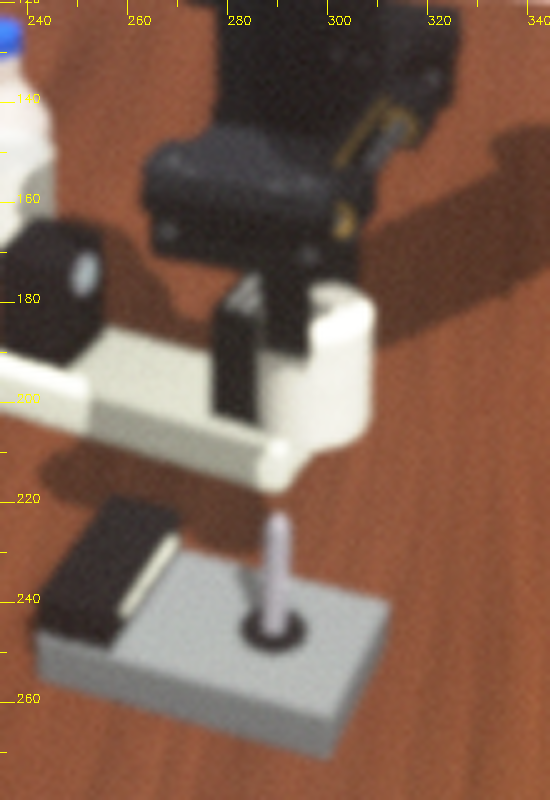

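View pics/f2.png

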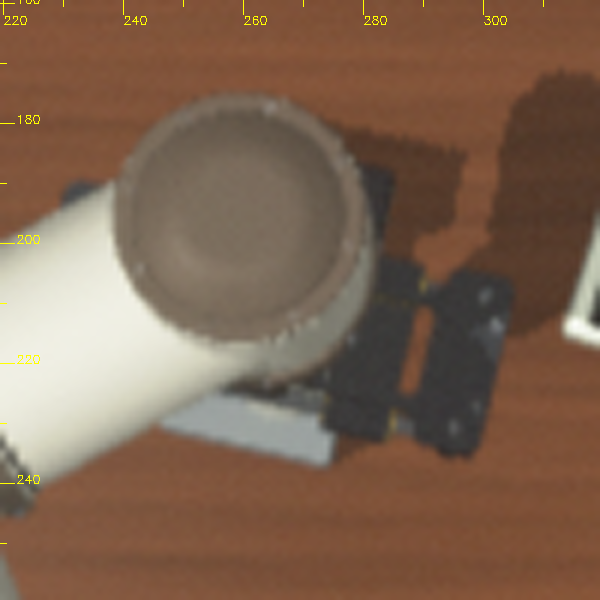

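```bash
python3 -m inch '[{"jaw":200,"x":0.2,"y":0.22,"z":0.05,"ax":0,"ay":-0.21,"az":0},{"jaw":200,"x":0,"y":0,"z":0,"ax":0,"ay":0,"az":0},{"jaw":200,"x":0,"y":0,"z":0,"ax":0,"ay":0,"az":0}]'
python3 - <<'E'
from h import *
s=sense();print(s['tcp_pos'],s['ee_rot'][:,2],s['wrist_force'])
E
```

```text
time_s: 8.3
tcp_pos: [0.4745, 0.0966, 0.1622]
ee_rot: [[0.974, -0.228, 0.003], [-0.228, -0.974, -0.0], [0.003, -0.0, -1.0]]
wrist_force: [-0.4, 0.1, -1.7]
gripper_width: 0.55
[0.47451644 0.09660568 0.16218292] [ 2.63178521e-03 -1.91475246e-04 -9.99996519e-01] [-0.40453192  0.14139041 -1.65874867]
```

```bash
python3 -m inch '[{"jaw":200,"x":-0.02,"y":0.04,"z":-0.3,"ax":0,"ay":0.015,"az":0},{"jaw":200,"x":0,"y":0,"z":-0.3,"ax":0,"ay":0,"az":0},{"jaw":200,"x":0,"y":0,"z":0,"ax":0,"ay":0,"az":0},{"jaw":200,"x":0,"y":0,"z":0,"ax":0,"ay":0,"az":0}]'
python3 - <<'E'
from h import *
s=sense();print(s['tcp_pos'],s['ee_rot'][:,2],s['wrist_force'])
si=capture("side")[:,:,::-1];t=capture("top")[:,:,::-1]
crop(si,250,165,330,265,8,"f3.png")
P=s['tcp_pos']
for z in(-.0142,.01,.0428):print(proj('side',P+[0,0,z]).round(2))
print(proj('side',[[.4713,.0985,.098],[.4713,.0985,.034]]).round(2))
E
```

```text
time_s: 8.8
tcp_pos: [0.4742, 0.0985, 0.1268]
ee_rot: [[0.973, -0.229, 0.002], [-0.229, -0.973, 0.001], [0.002, -0.001, -1.0]]
wrist_force: [-0.7, 0.2, -1.2]
gripper_width: 0.553
[0.47418256 0.09847354 0.12680192] [ 2.44620024e-03  7.83250031e-04 -9.99996701e-01] [-0.69714478  0.15201782 -1.19069502]
[[289.19 217.63]]
[[289.54 208.95]]
[[290.03 196.74]]
[[290.22 222.88]
 [289.31 244.26]]
```

View pics/f3.png

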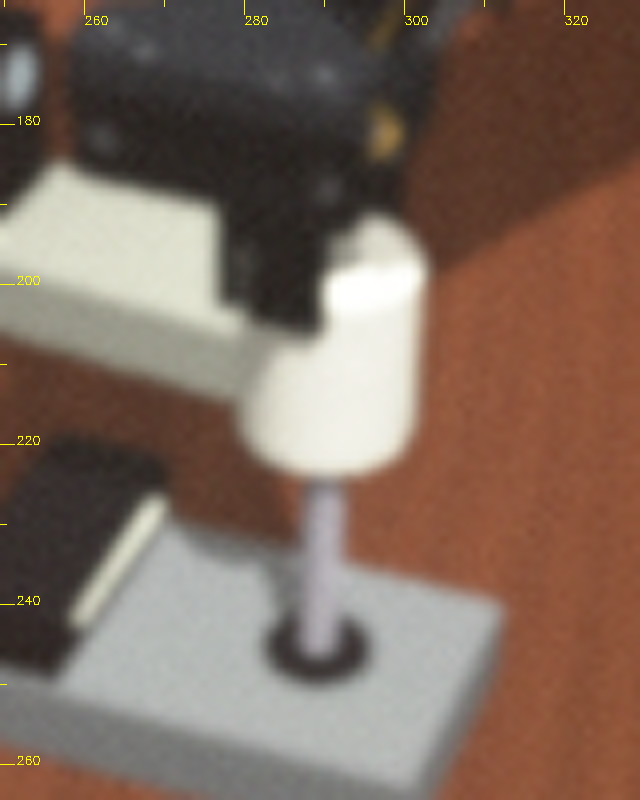

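```bash
cat > edge.py <<'E'
from h import *
si=capture("side").astype(float)
g=cv2.GaussianBlur(si,(0,0),.7)[:,:,1]
def edge(row,u0,u1,sgn):
    r=g[row];best=max(range(u0,u1),key=lambda u:sgn*(r[u+1]-r[u-1]))
    d=[sgn*(r[u+1]-r[u-1]) for u in(best-1,best,best+1)]
    return best+0.5*(d[0]-d[2])/(d[0]-2*d[1]+d[2])
R=[(v,edge(v,293,312,-1)) for v in range(200,219,2)]
L=[(v,edge(v,270,288,1)) for v in range(210,219,1)]
print([round(u,1) for v,u in R],[round(u,1) for v,u in L])
print(np.polyfit(*zip(*R),1))
S=[(v,(edge(v,282,290,1)+edge(v,289,296,-1))/2) for v in range(226,242,2)];print([round(u,1) for v,u in S])
def sil(x,y,z0,tilt=0):
    th=np.linspace(0,2*np.pi,400);out=[]
    for z in np.linspace(0.003,.054,6):
        p=proj('side',np.c_[x+.025*np.cos(th),y+.025*np.sin(th),np.full(400,z0+z)]);
        out+= [(p[p[:,0].argmin()]),(p[p[:,0].argmax()])]
    return np.array(out)
s=sense();P=s['tcp_pos'];a=sil(P[0],P[1],P[2]-.0142);print("L",a[::2].round(1).tolist());print("R",a[1::2].round(1).tolist())
E
python3 edge.py
```

```text
[np.float64(302.6), np.float64(302.2), np.float64(302.1), np.float64(302.1), np.float64(301.9), np.float64(301.7), np.float64(301.7), np.float64(301.6), np.float64(301.4), np.float64(301.0)] [np.float64(283.2), np.float64(283.0), np.float64(282.6), np.float64(282.3), np.float64(281.8), np.float64(279.9), np.float64(279.7), np.float64(279.7), np.float64(279.9)]
[-7.39237989e-02  3.17272566e+02]
[np.float64(290.6), np.float64(290.3), np.float64(290.1), np.float64(290.0), np.float64(290.2), np.float64(291.4), np.float64(290.0), np.float64(289.7)]
L [[278.3, 216.4], [278.4, 212.8], [278.5, 209.1], [278.6, 205.3], [278.6, 201.6], [278.7, 197.7]]
R [[300.2, 217.1], [300.5, 213.4], [300.7, 209.7], [300.9, 206.0], [301.1, 202.2], [301.3, 198.4]]
```

Run:
```python
from h import *
print(proj('side',[[.471,.1235,.1126],[.471,.1275,.1126],[.471,.0985,.034],[.471,.1025,.034],[.471,.0985,.098],[.471,.1025,.098]]).round(2).tolist())
print(proj('top',[[.471,.0985,.034],[.471,.1025,.034],[.475,.0985,.034],[.471,.0985,.098]]).round(2).tolist())
```

```text
[[289.2, 224.28], [288.98, 225.34], [289.44, 244.27], [289.23, 245.34], [290.35, 222.89], [290.14, 223.92]]
[[264.16, 219.63], [262.83, 219.62], [264.17, 218.3], [263.2, 217.84]]
```

```bash
python3 -m inch '[{"jaw":200,"x":-0.013,"y":0.02,"z":-0.1,"ax":0,"ay":0.012,"az":0},{"jaw":200,"x":0,"y":0,"z":-0.1,"ax":0,"ay":0,"az":0},{"jaw":200,"x":0,"y":0,"z":0,"ax":0,"ay":0,"az":0},{"jaw":200,"x":0,"y":0,"z":0,"ax":0,"ay":0,"az":0}]'
python3 - <<'E'
from h import *
s=sense();print(s['tcp_pos'],s['ee_rot'][:,2],s['wrist_force'])
E
```

```text
time_s: 9.45
tcp_pos: [0.4735, 0.1, 0.1145]
ee_rot: [[0.973, -0.229, 0.001], [-0.229, -0.973, 0.002], [0.001, -0.002, -1.0]]
wrist_force: [-0.1, 0.4, -0.8]
gripper_width: 0.555
[0.47349752 0.10003063 0.11450576] [ 0.00122252  0.00161413 -0.99999795] [-0.11631828  0.43380429 -0.77139803]
```

Bottom now at about z = 0.100, just above the tip; lower in small steps.

```bash
python3 -m inch '[{"jaw":200,"x":0,"y":0,"z":-0.1,"ax":0,"ay":0,"az":0},{"jaw":200,"x":0,"y":0,"z":-0.1,"ax":0,"ay":0,"az":0},{"jaw":200,"x":0,"y":0,"z":0,"ax":0,"ay":0,"az":0}]'
python3 - <<'E'
from h import *
s=sense();print(s['tcp_pos'],s['ee_rot'][:,2],s['wrist_force'],s['moment'])
si=capture("side")[:,:,::-1]
crop(si,250,165,330,265,8,"f4.png")
E
```

```text
time_s: 9.82
tcp_pos: [0.4734, 0.1, 0.1016]
ee_rot: [[0.973, -0.229, 0.001], [-0.229, -0.973, 0.002], [0.001, -0.002, -1.0]]
wrist_force: [0.1, 0.1, -0.8]
gripper_width: 0.554
[0.47341708 0.1000059  0.10160398] [ 0.00106153  0.00158608 -0.99999818] [ 0.13994421  0.10619707 -0.84371328] [-0.015663   -0.02290784  0.07038076]
```

View pics/f4.png

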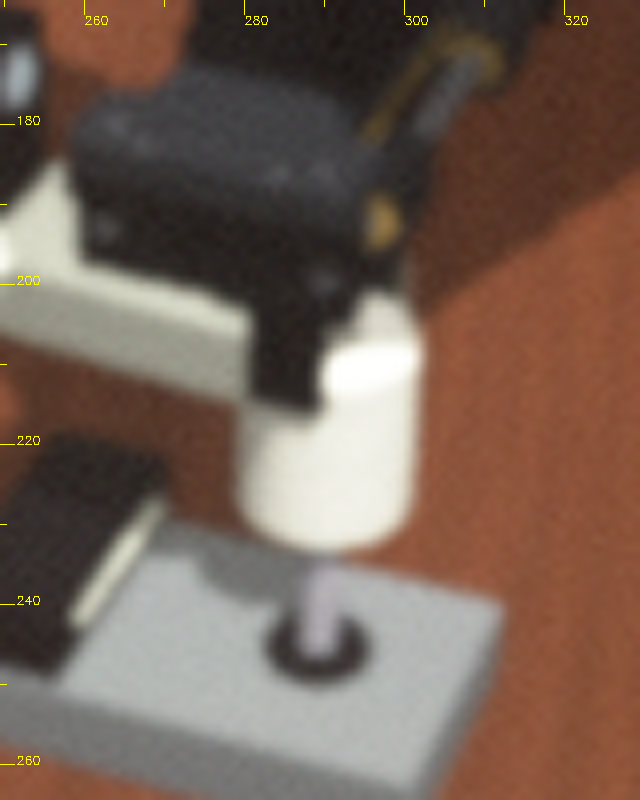

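```bash
python3 -m inch '[{"jaw":200,"x":0,"y":0,"z":-0.15,"ax":0,"ay":0,"az":0},{"jaw":200,"x":0,"y":0,"z":-0.15,"ax":0,"ay":0,"az":0},{"jaw":200,"x":0,"y":0,"z":-0.15,"ax":0,"ay":0,"az":0},{"jaw":200,"x":0,"y":0,"z":-0.15,"ax":0,"ay":0,"az":0},{"jaw":200,"x":0,"y":0,"z":0,"ax":0,"ay":0,"az":0}]'
python3 - <<'E'
from h import *
s=sense();print(s['tcp_pos'],s['ee_rot'][:,2],s['wrist_force'],s['moment'])
E
```

```text
time_s: 10.5
tcp_pos: [0.4733, 0.0999, 0.0629]
ee_rot: [[0.973, -0.229, 0.001], [-0.229, -0.973, 0.001], [0.0, -0.001, -1.0]]
wrist_force: [-0.2, 0.5, -0.1]
gripper_width: 0.549
[0.47331325 0.09991408 0.06292134] [ 6.96230181e-04  1.29129313e-03 -9.99998924e-01] [-0.19661598  0.46109587 -0.06347419] [-0.06718101  0.05267802 -0.02677114]
```

```bash
python3 -m inch '[{"jaw":200,"x":0,"y":0,"z":-0.12,"ax":0,"ay":0,"az":0},{"jaw":200,"x":0,"y":0,"z":-0.1,"ax":0,"ay":0,"az":0},{"jaw":200,"x":0,"y":0,"z":-0.06,"ax":0,"ay":0,"az":0},{"jaw":200,"x":0,"y":0,"z":0,"ax":0,"ay":0,"az":0}]'
python3 - <<'E'
from h import *
s=sense();print(s['tcp_pos'],s['ee_rot'][:,2],s['wrist_force'],s['moment'])
si=capture("side")[:,:,::-1]
crop(si,250,165,330,265,8,"f5.png")
E
```

```text
time_s: 11.0
tcp_pos: [0.4756, 0.1002, 0.0486]
ee_rot: [[0.974, -0.227, 0.005], [-0.227, -0.974, 0.001], [0.005, -0.002, -1.0]]
wrist_force: [-0.8, 0.1, -1.5]
gripper_width: 0.553
[0.47557054 0.1002281  0.0485526 ] [ 5.04281970e-03  9.67831589e-04 -9.99986817e-01] [-0.83892844  0.14223588 -1.47803421] [0.01099599 0.00363285 0.00949056]
```

View pics/f5.png

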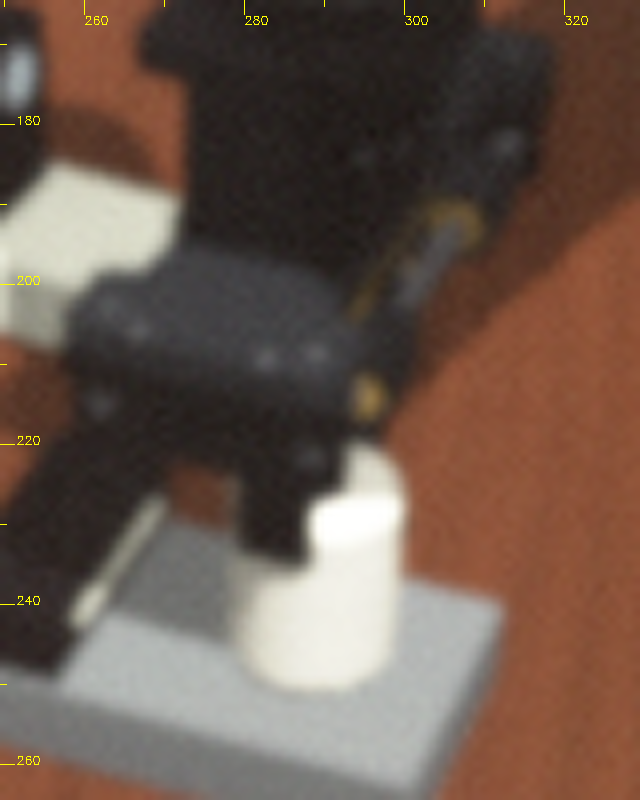

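```bash
python3 -m inch '[{"jaw":200,"x":-0.03,"y":0,"z":-0.03,"ax":0,"ay":0.03,"az":0},{"jaw":200,"x":0,"y":0,"z":-0.04,"ax":0,"ay":0,"az":0},{"jaw":200,"x":0,"y":0,"z":0,"ax":0,"ay":0,"az":0}]'
python3 - <<'E'
from h import *
s=sense();print(s['tcp_pos'],s['ee_rot'][:,2],s['wrist_force'],s['moment'])
E
```

```text
time_s: 11.42
tcp_pos: [0.4763, 0.1001, 0.0484]
ee_rot: [[0.975, -0.224, 0.005], [-0.224, -0.975, 0.0], [0.005, -0.001, -1.0]]
wrist_force: [-0.8, 0.4, -1.4]
gripper_width: 0.549
[0.47634151 0.10013583 0.0483681 ] [ 4.67806541e-03  1.91102314e-04 -9.99989040e-01] [-0.75224461  0.41447857 -1.40873242] [0.22108351 0.28634675 0.01874474]
```

```bash
python3 -m inch '[{"jaw":90,"x":0,"y":0,"z":0,"ax":0,"ay":0,"az":0},{"jaw":40,"x":0,"y":0,"z":0,"ax":0,"ay":0,"az":0},{"jaw":0,"x":0,"y":0,"z":0,"ax":0,"ay":0,"az":0},{"jaw":0,"x":0,"y":0,"z":0,"ax":0,"ay":0,"az":0},{"jaw":0,"x":0,"y":0,"z":0,"ax":0,"ay":0,"az":0}]'
python3 - <<'E'
from h import *
s=sense();print(s['tcp_pos'],s['ee_rot'][:,2],s['wrist_force'],s['moment'])
si=capture("side")[:,:,::-1]
crop(si,250,165,330,265,8,"f6.png")
E
```

```text
time_s: 12.05
tcp_pos: [0.4763, 0.1002, 0.0473]
ee_rot: [[0.975, -0.224, 0.004], [-0.224, -0.975, -0.0], [0.004, -0.001, -1.0]]
wrist_force: [-0.7, -0.6, -0.6]
gripper_width: 0.974
[0.47626382 0.10017428 0.04731708] [ 3.90999624e-03 -1.48318023e-04 -9.99992345e-01] [-0.69306263 -0.60049566 -0.61664734] [0.0076531  0.05772227 0.0094538 ]
```

View pics/f6.png

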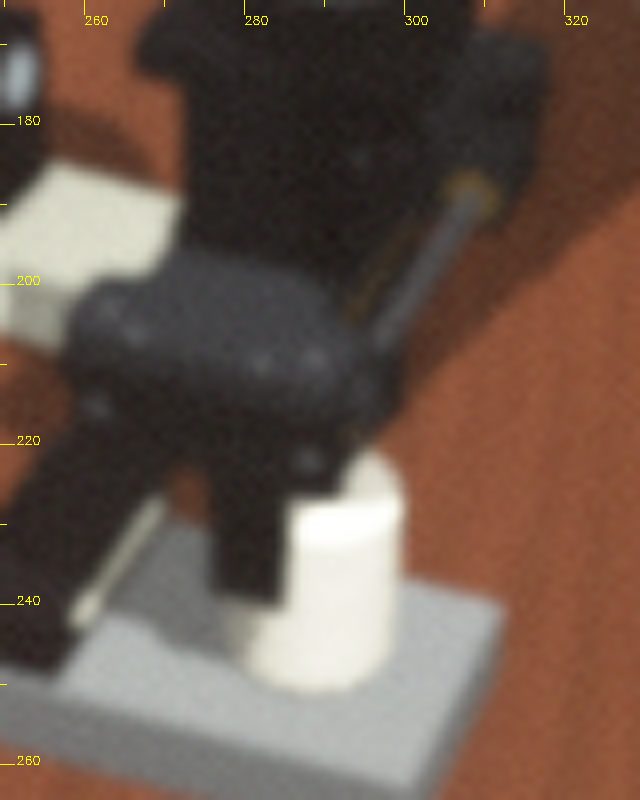

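```bash
python3 -m inch '[{"jaw":0,"x":0,"y":0,"z":0.3,"ax":0,"ay":0,"az":0},{"jaw":0,"x":0,"y":0,"z":0.5,"ax":0,"ay":0,"az":0},{"jaw":0,"x":0,"y":0,"z":0.6,"ax":0,"ay":0,"az":0},{"jaw":0,"x":0,"y":0,"z":0.6,"ax":0,"ay":0,"az":0},{"jaw":0,"x":0,"y":0.6,"z":0,"ax":0,"ay":0,"az":0},{"jaw":0,"x":0,"y":0.6,"z":0,"ax":0,"ay":0,"az":0},{"jaw":0,"x":0,"y":0.6,"z":0,"ax":0,"ay":0,"az":0},{"jaw":0,"x":0,"y":0.6,"z":0,"ax":0,"ay":0,"az":0},{"jaw":0,"x":0.07,"y":0.6,"z":0,"ax":0,"ay":0,"az":0},{"jaw":0,"x":0.07,"y":0.4,"z":0,"ax":0,"ay":0,"az":0},{"jaw":0,"x":0,"y":0,"z":0,"ax":0,"ay":0,"az":0}]'
python3 - <<'E'
from h import *
s=sense();print(s['tcp_pos'],s['ee_rot'][:,2],ang(s['ee_rot']),s['wrist_force'])
si=capture("side")[:,:,::-1];t=capture("top")[:,:,::-1]
crop(si,240,200,330,280,8,"g1.png");crop(t,230,170,320,250,8,"g2.png")
crop(si,220,130,330,370,3,"g3.png")
E
```

```text
time_s: 13.48
tcp_pos: [0.483, 0.3097, 0.1712]
ee_rot: [[0.974, -0.226, 0.003], [-0.226, -0.974, 0.001], [0.003, -0.001, -1.0]]
wrist_force: [0.3, -0.2, -0.5]
gripper_width: 0.998
[0.4830054  0.30968454 0.17122046] [ 3.42684397e-03  5.12503619e-04 -9.99993997e-01] -103.04378286461164 [ 0.34921811 -0.17879711 -0.46822547]
```

View pics/g1.png

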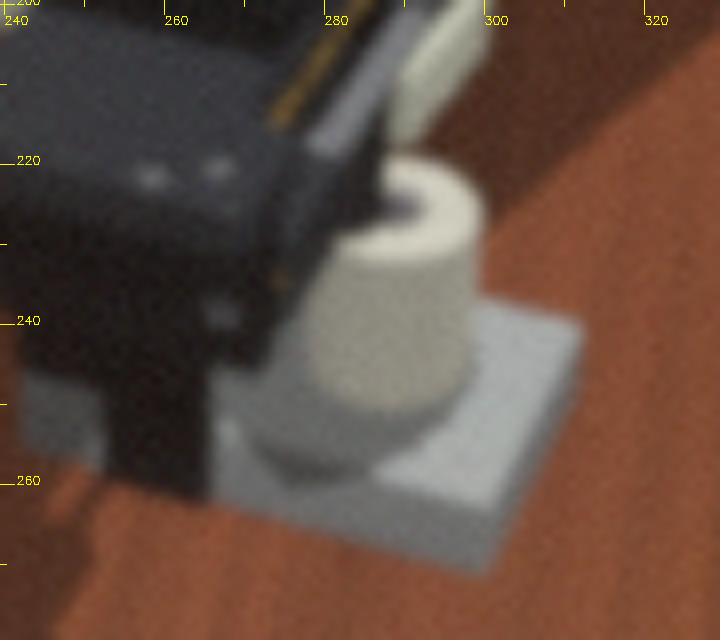

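View pics/g2.png

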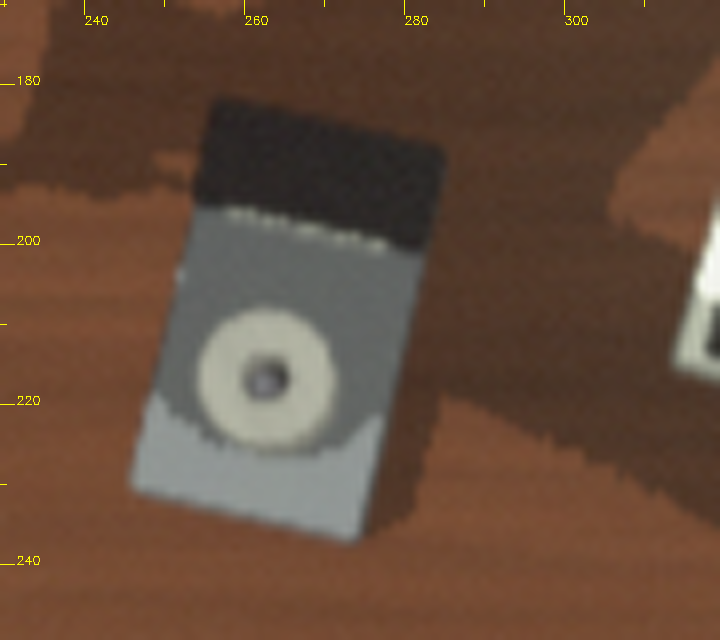

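View pics/g3.png

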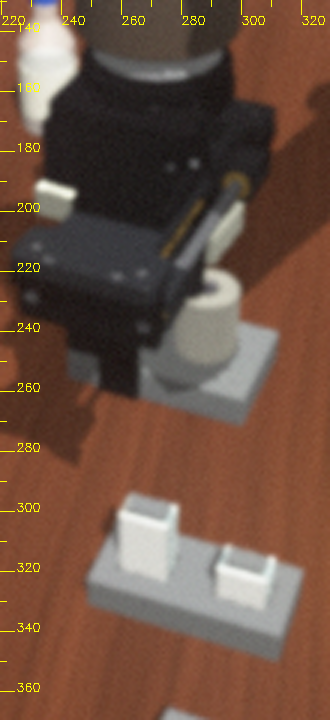

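Run:
```python
from h import *
s=sense();j=s['ee_rot'][:,1]
for z in(0,.02,.03,.04):
  for d in(-.058,-.044):print(z,d,proj('side',s['tcp_pos']-j*0+j*d*1+[0,0,z]).round(1))
for d in(.044,.058):print(d,proj('side',s['tcp_pos']+j*d+[0,0,.03]).round(1))
```

```text
0 -0.058 [[257.5 280.4]]
0 -0.044 [[260.9 274.9]]
0.02 -0.058 [[257.4 271.6]]
0.02 -0.044 [[260.8 266.2]]
0.03 -0.058 [[257.3 267.1]]
0.03 -0.044 [[260.8 261.7]]
0.04 -0.058 [[257.2 262.5]]
0.04 -0.044 [[260.7 257.2]]
0.044 [[280.1 231.5]]
0.058 [[282.9 227.2]]
```

```bash
python3 -m inch '[{"jaw":138,"x":0.02,"y":0.08,"z":-0.3,"ax":0,"ay":0.02,"az":0.22},{"jaw":138,"x":0,"y":0,"z":-0.3,"ax":0,"ay":0,"az":0},{"jaw":138,"x":0,"y":0,"z":-0.3,"ax":0,"ay":0,"az":0},{"jaw":138,"x":0,"y":0,"z":-0.3,"ax":0,"ay":0,"az":0},{"jaw":138,"x":0,"y":0,"z":0,"ax":0,"ay":0,"az":0},{"jaw":138,"x":0,"y":0,"z":0,"ax":0,"ay":0,"az":0}]'
python3 - <<'E'
from h import *
s=sense();print(s['tcp_pos'],s['ee_rot'][:,2],ang(s['ee_rot']),s['wrist_force'],s['gripper_width']*87)
si=capture("side")[:,:,::-1];t=capture("top")[:,:,::-1]
crop(si,235,230,335,360,6,"h1.png");crop(t,160,170,260,260,7,"h2.png")
E
```

```text
time_s: 14.32
tcp_pos: [0.484, 0.307, 0.1001]
ee_rot: [[0.981, -0.194, 0.001], [-0.194, -0.981, 0.001], [0.0, -0.001, -1.0]]
wrist_force: [-1.3, 1.0, -0.2]
gripper_width: 0.475
[0.48395248 0.30699887 0.10006192] [ 7.65810072e-04  1.34754136e-03 -9.99998799e-01] -101.18175886739775 [-1.32360093  0.98132302 -0.15393647] 41.31128250529033
```

View pics/h1.png

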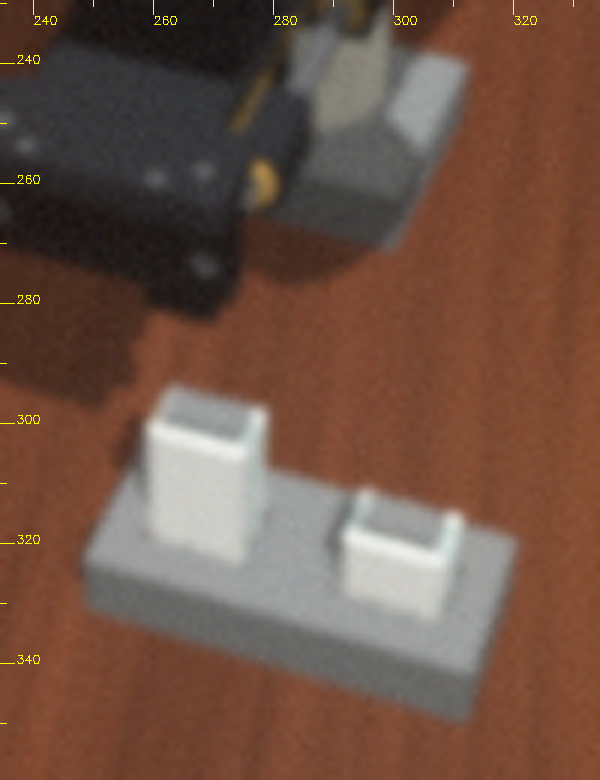

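View pics/h2.png

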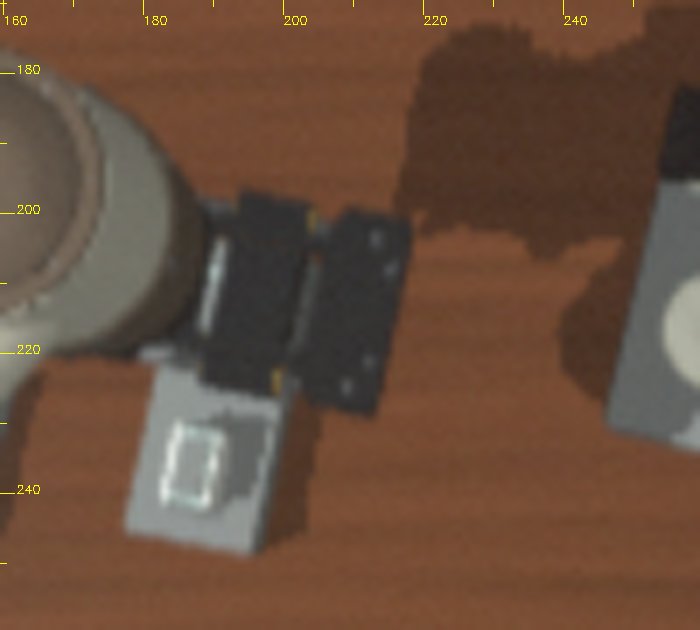

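```bash
python3 -m inch '[{"jaw":138,"x":0.01,"y":0.13,"z":0,"ax":0.005,"ay":0,"az":0.03},{"jaw":138,"x":0,"y":0,"z":-0.2,"ax":0,"ay":0,"az":0},{"jaw":138,"x":0,"y":0,"z":-0.2,"ax":0,"ay":0,"az":0},{"jaw":138,"x":0,"y":0,"z":-0.2,"ax":0,"ay":0,"az":0},{"jaw":138,"x":0,"y":0,"z":0,"ax":0,"ay":0,"az":0},{"jaw":138,"x":0,"y":0,"z":0,"ax":0,"ay":0,"az":0}]'
python3 - <<'E'
from h import *
s=sense();print(s['tcp_pos'],s['ee_rot'][:,2],ang(s['ee_rot']),s['wrist_force'],s['gripper_width']*87)
si=capture("side")[:,:,::-1];
crop(si,235,230,335,360,6,"h3.png")
j=s['ee_rot'][:,1]
for z in(0,.033): print(proj('side',s['tcp_pos']-j*.02+[0,0,z]))
E
```

```text
time_s: 15.18
tcp_pos: [0.4844, 0.3157, 0.0617]
ee_rot: [[0.982, -0.188, 0.001], [-0.188, -0.982, 0.003], [0.0, -0.003, -1.0]]
wrist_force: [0.7, 0.3, -0.3]
gripper_width: 0.456
[0.48438221 0.31571185 0.06169502] [ 7.94876008e-04  2.61707692e-03 -9.99996260e-01] -100.8347181748653 [ 0.69746967  0.34823951 -0.27458461] 39.71302280636947
[[265.21427948 311.75361695]]
[[265.18705251 299.63072009]]
```

View pics/h3.png

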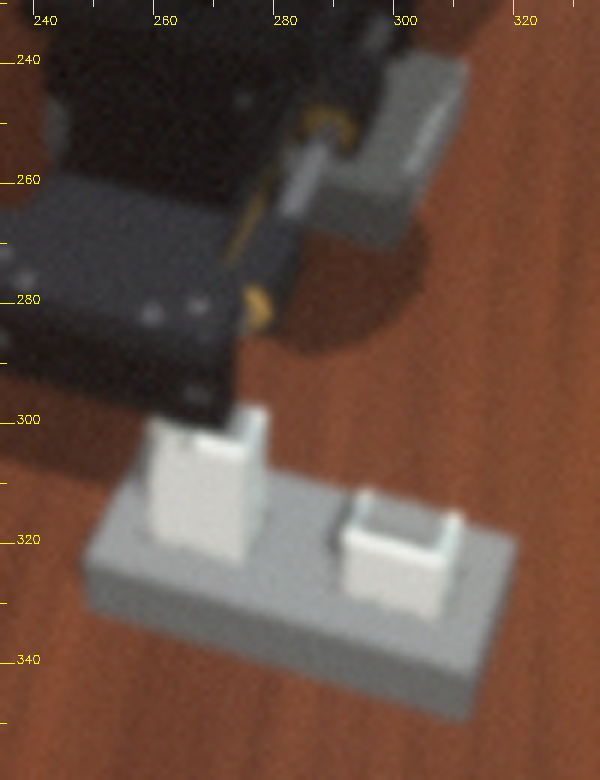

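```bash
python3 -m inch '[{"jaw":138,"x":0,"y":-0.01,"z":-0.2,"ax":0.01,"ay":0,"az":0},{"jaw":138,"x":0,"y":0,"z":-0.2,"ax":0,"ay":0,"az":0},{"jaw":138,"x":0,"y":0,"z":0,"ax":0,"ay":0,"az":0},{"jaw":138,"x":0,"y":0,"z":0,"ax":0,"ay":0,"az":0}]'
python3 - <<'E'
from h import *
s=sense();print(s['tcp_pos'],s['ee_rot'][:,2],ang(s['ee_rot']),s['wrist_force'],s['gripper_width']*87)
si=capture("side")[:,:,::-1];
crop(si,235,230,335,360,6,"h4.png")
j=s['ee_rot'][:,1]
for z in(0,.033): print(proj('side',s['tcp_pos']-j*.02+[0,0,z]))
E
```

```text
time_s: 15.72
tcp_pos: [0.4844, 0.315, 0.0362]
ee_rot: [[0.982, -0.188, 0.001], [-0.188, -0.982, 0.005], [0.0, -0.005, -1.0]]
wrist_force: [0.3, 0.6, 0.2]
gripper_width: 0.456
[0.48441572 0.31503155 0.03621236] [ 9.93826199e-04  4.91403430e-03 -9.99987432e-01] -100.85126021999254 [0.28947609 0.6030043  0.21309736] 39.656975905131645
[[265.27588741 320.41105059]]
[[265.25074828 308.74779633]]
```

View pics/h4.png

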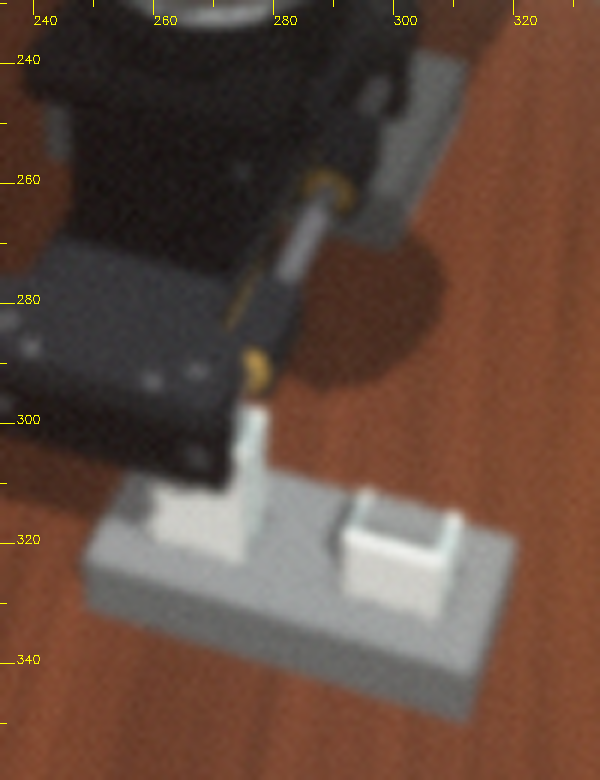

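```bash
python3 -m inch '[{"jaw":138,"x":0,"y":0,"z":-0.1,"ax":0.02,"ay":0,"az":0},{"jaw":138,"x":0,"y":0,"z":-0.1,"ax":0,"ay":0,"az":0},{"jaw":138,"x":0,"y":0,"z":0,"ax":0,"ay":0,"az":0},{"jaw":138,"x":0,"y":0,"z":0,"ax":0,"ay":0,"az":0}]'
python3 - <<'E'
from h import *
s=sense();print(s['tcp_pos'],s['ee_rot'][:,2],ang(s['ee_rot']),s['wrist_force'],s['gripper_width']*87)
E
```

```text
time_s: 16.27
tcp_pos: [0.4845, 0.3152, 0.0238]
ee_rot: [[0.982, -0.188, 0.001], [-0.188, -0.982, 0.009], [-0.0, -0.009, -1.0]]
wrist_force: [-1.1, 0.2, 0.4]
gripper_width: 0.46
[0.48451847 0.31519145 0.02375574] [ 0.00140678  0.00921664 -0.99995654] -100.85426196768074 [-1.14694866  0.22052886  0.39831946] 40.012007261835514
```

```bash
python3 -m inch '[{"jaw":138,"x":0,"y":0,"z":-0.06,"ax":-0.05,"ay":0.008,"az":0},{"jaw":138,"x":0,"y":0,"z":-0.06,"ax":0,"ay":0,"az":0},{"jaw":138,"x":0,"y":0,"z":0,"ax":0,"ay":0,"az":0}]'
python3 - <<'E'
from h import *
s=sense();print(s['tcp_pos'],s['ee_rot'][:,2],ang(s['ee_rot']),s['wrist_force'],s['moment'])
E
```

```text
time_s: 16.65
tcp_pos: [0.4846, 0.3154, 0.0162]
ee_rot: [[0.982, -0.188, 0.0], [-0.188, -0.982, 0.0], [0.0, -0.0, -1.0]]
wrist_force: [0.1, 0.6, 0.3]
gripper_width: 0.459
[0.48458517 0.31537793 0.0162294 ] [ 1.66270041e-04  1.61070269e-04 -9.99999973e-01] -100.84790626276278 [0.09512562 0.6045443  0.28827374] [-0.04022616  0.02695458 -0.03214096]
```

```bash
python3 -m inch '[{"jaw":138,"x":0,"y":0,"z":-0.08,"ax":0,"ay":0,"az":0},{"jaw":138,"x":0,"y":0,"z":-0.08,"ax":0,"ay":0,"az":0},{"jaw":138,"x":0,"y":0,"z":0,"ax":0,"ay":0,"az":0}]'
python3 - <<'E'
from h import *
s=sense();print(s['tcp_pos'],s['ee_rot'][:,2],ang(s['ee_rot']),s['wrist_force'],s['moment'])
si=capture("side")[:,:,::-1];
c=np.clip(si.astype(float)*1.6,0,255).astype(np.uint8)
crop(c,235,250,335,360,7,"h5.png")
j=s['ee_rot'][:,1]
for z in(.03,.033,.037): print(proj('side',s['tcp_pos']-j*.02+[0,0,z]),proj('side',s['tcp_pos']-j*.035+[0,0,z]))
E
```

```text
time_s: 17.02
tcp_pos: [0.4845, 0.3153, 0.0058]
ee_rot: [[0.982, -0.188, 0.0], [-0.188, -0.982, 0.0], [0.0, -0.0, -1.0]]
wrist_force: [-0.1, 0.8, 0.5]
gripper_width: 0.458
[0.48452263 0.31531018 0.00584971] [ 2.53626821e-05  1.02411647e-05 -1.00000000e+00] -100.84763426786589 [-0.05459277  0.77984651  0.53883633] [ 0.00173575  0.06106226 -0.05800366]
[[265.1967626  320.67816316]] [[262.37301074 326.63413327]]
[[265.19435217 319.64211981]] [[262.36418348 325.59558355]]
[[265.19112152 318.25353557]] [[262.35235158 324.20352866]]
```

View pics/h5.png

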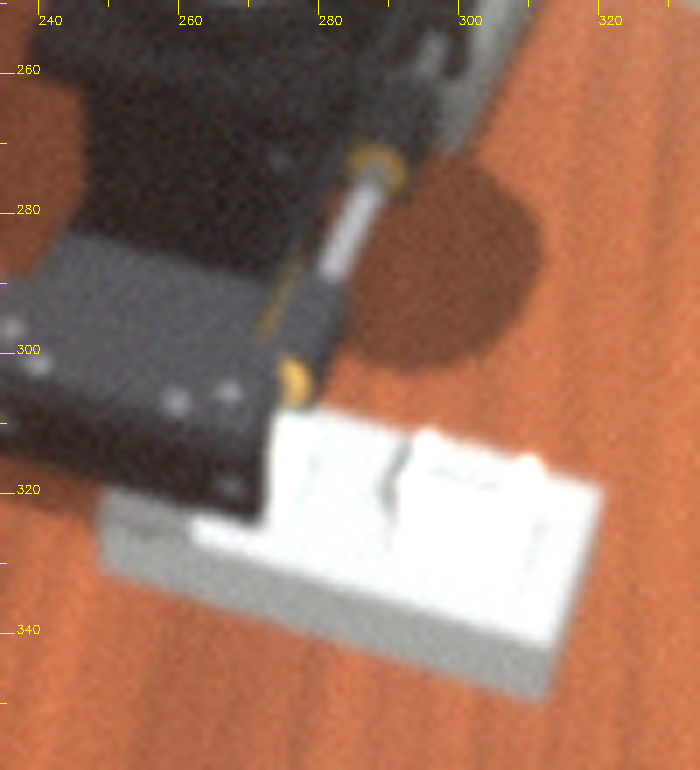

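```bash
python3 -m inch '[{"jaw":138,"x":0,"y":0,"z":-0.07,"ax":0,"ay":0,"az":0},{"jaw":138,"x":0,"y":0,"z":0,"ax":0,"ay":0,"az":0},{"jaw":138,"x":0,"y":0,"z":-0.07,"ax":0,"ay":0,"az":0},{"jaw":138,"x":0,"y":0,"z":0,"ax":0,"ay":0,"az":0},{"jaw":138,"x":0,"y":0,"z":0,"ax":0,"ay":0,"az":0}]'
python3 - <<'E'
from h import *
s=sense();print(s['tcp_pos'],s['ee_rot'][:,2],ang(s['ee_rot']),s['wrist_force'],s['moment'])
j=s['ee_rot'][:,1];k=s['ee_rot'][:,0]
E
```

```text
time_s: 17.7
tcp_pos: [0.4849, 0.3156, -0.0027]
ee_rot: [[0.982, -0.188, 0.001], [-0.188, -0.982, 0.001], [0.001, -0.001, -1.0]]
wrist_force: [-0.4, 0.1, -0.4]
gripper_width: 0.462
[ 0.48489722  0.31559402 -0.00268296] [ 8.15763827e-04  7.26833796e-04 -9.99999403e-01] -100.84561422650441 [-0.35151721  0.08371583 -0.39888439] [ 0.00600494 -0.01901086 -0.0511799 ]
```

```bash
python3 -m inch '[{"jaw":138,"x":0,"y":0,"z":-0.06,"ax":0,"ay":0.005,"az":0},{"jaw":138,"x":0,"y":0,"z":0,"ax":0,"ay":0,"az":0}]';  python3 -m inch '[{"jaw":138,"x":0,"y":0,"z":-0.06,"ax":0,"ay":0,"az":0},{"jaw":138,"x":0,"y":0,"z":0,"ax":0,"ay":0,"az":0}]'
```

```text
time_s: 17.95
tcp_pos: [0.4849, 0.3156, -0.0065]
ee_rot: [[0.982, -0.188, -0.0], [-0.188, -0.982, 0.001], [-0.0, -0.001, -1.0]]
wrist_force: [0.7, 0.4, 0.0]
gripper_width: 0.459
time_s: 18.2
tcp_pos: [0.4849, 0.3156, -0.0104]
ee_rot: [[0.982, -0.188, -0.0], [-0.188, -0.982, 0.001], [-0.0, -0.001, -1.0]]
wrist_force: [0.8, -0.3, -0.7]
gripper_width: 0.462
```

```bash
python3 -m inch '[{"jaw":138,"x":0,"y":0,"z":-0.05,"ax":0,"ay":0.0,"az":0},{"jaw":138,"x":0,"y":0,"z":0,"ax":0,"ay":0,"az":0}]';  python3 - <<'E'
from h import *
si=capture("side")[:,:,::-1];t=capture("top")[:,:,::-1]
crop(si,225,250,335,360,6,"h6.png");crop(t,150,170,260,260,6,"h7.png")
E
```

```text
time_s: 18.45
tcp_pos: [0.4854, 0.3161, -0.0123]
ee_rot: [[0.982, -0.187, 0.001], [-0.187, -0.982, 0.001], [0.001, -0.002, -1.0]]
wrist_force: [-0.5, 0.1, -0.0]
gripper_width: 0.459
```

View pics/h6.png

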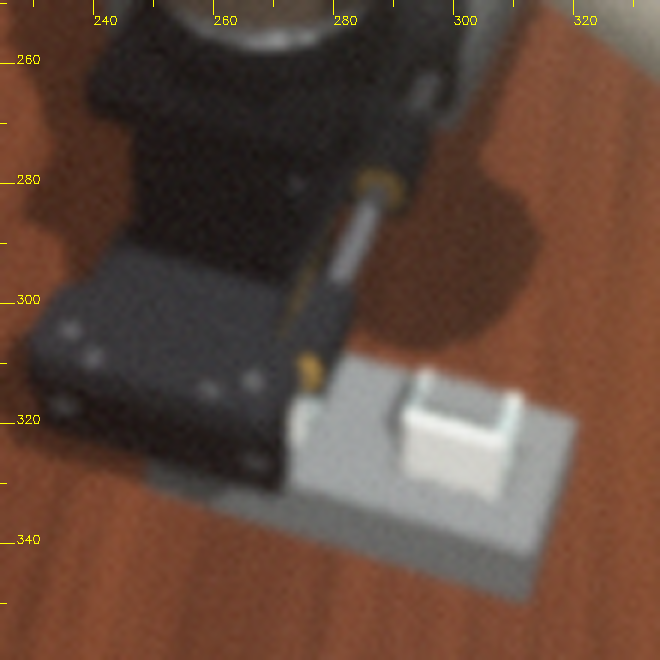

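View pics/h7.png

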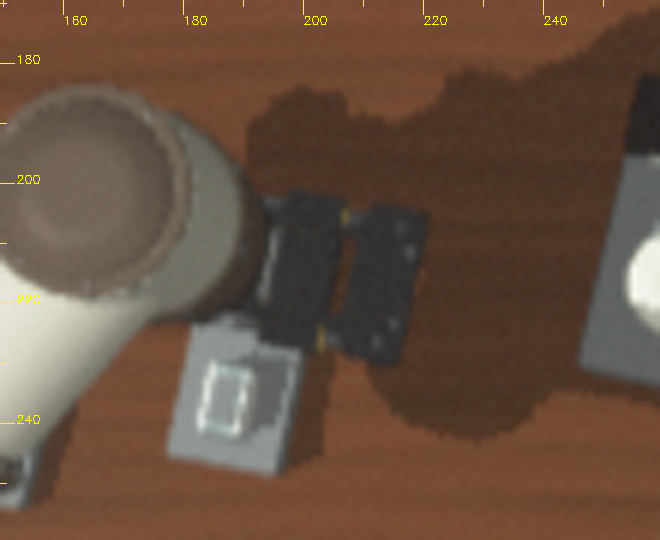

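```bash
python3 -m inch '[{"jaw":138,"x":-0.01,"y":-0.01,"z":0.13,"ax":-0.01,"ay":0.005,"az":0},{"jaw":138,"x":0,"y":0,"z":0,"ax":0,"ay":0,"az":0},{"jaw":138,"x":0,"y":0,"z":0,"ax":0,"ay":0,"az":0}]';  python3 - <<'E'
from h import *
s=sense();print(s['tcp_pos'],s['ee_rot'][:,2],ang(s['ee_rot']),s['wrist_force'],s['moment'])
E
```

```text
time_s: 18.92
tcp_pos: [0.4846, 0.3152, -0.0044]
ee_rot: [[0.982, -0.188, -0.0], [-0.188, -0.982, -0.001], [-0.0, 0.001, -1.0]]
wrist_force: [0.8, -0.4, 0.5]
gripper_width: 0.458
[ 0.48456264  0.31521194 -0.00436126] [-2.99533168e-04 -8.29842732e-04 -9.99999611e-01] -100.81214414011077 [ 0.82773591 -0.42773715  0.47113594] [ 0.04615754  0.0257979  -0.06595525]
```

```bash
python3 -m inch '[{"jaw":170,"x":0,"y":0,"z":0,"ax":0,"ay":0,"az":0},{"jaw":190,"x":0,"y":0,"z":0,"ax":0,"ay":0,"az":0},{"jaw":210,"x":0,"y":0,"z":0,"ax":0,"ay":0,"az":0},{"jaw":240,"x":0,"y":0,"z":0,"ax":0,"ay":0,"az":0},{"jaw":240,"x":0,"y":0,"z":0,"ax":0,"ay":0,"az":0},{"jaw":240,"x":0,"y":0,"z":0,"ax":0,"ay":0,"az":0}]';  python3 - <<'E'
from h import *
s=sense();print(s['tcp_pos'],s['ee_rot'][:,2],ang(s['ee_rot']),s['wrist_force'],s['moment'],s['gripper_width']*87)
E
```

```text
time_s: 19.68
tcp_pos: [0.4844, 0.3151, -0.0047]
ee_rot: [[0.982, -0.188, -0.001], [-0.188, -0.982, -0.001], [-0.0, 0.001, -1.0]]
wrist_force: [0.0, -0.4, 0.2]
gripper_width: 0.224
[ 0.48443485  0.31506054 -0.00467809] [-7.23376456e-04 -1.22645894e-03 -9.99998986e-01] -100.82023211147295 [ 0.03090743 -0.37260793  0.16659272] [-0.06062911 -0.01425539  0.01139358] 19.4791641863179
```

```bash
python3 -m inch '[{"jaw":240,"x":0,"y":0,"z":0.1,"ax":0,"ay":0,"az":0},{"jaw":240,"x":0,"y":0,"z":0.1,"ax":0,"ay":0,"az":0},{"jaw":240,"x":0,"y":0,"z":0.15,"ax":0,"ay":0,"az":0},{"jaw":240,"x":0,"y":0,"z":0.3,"ax":0,"ay":0,"az":0},{"jaw":240,"x":0,"y":0,"z":0.4,"ax":0,"ay":0,"az":0},{"jaw":240,"x":0,"y":0,"z":0.4,"ax":0,"ay":0,"az":0},{"jaw":240,"x":0,"y":0,"z":0.4,"ax":0,"ay":0,"az":0},{"jaw":240,"x":0,"y":0,"z":0.3,"ax":0,"ay":0,"az":0},{"jaw":240,"x":0,"y":0,"z":0,"ax":0,"ay":0,"az":0}]';  python3 - <<'E'
from h import *
s=sense();print(s['tcp_pos'],s['ee_rot'][:,2],ang(s['ee_rot']),s['wrist_force'],s['gripper_width']*87)
si=capture("side")[:,:,::-1]
crop(si,210,200,320,350,5,"i1.png")
P=s['tcp_pos']
print(proj('side',P+[0,0,.0177]),proj('side',P+[0,0,.0177+.064]))
E
```

```text
time_s: 20.8
tcp_pos: [0.4841, 0.3147, 0.1326]
ee_rot: [[0.982, -0.188, 0.001], [-0.188, -0.982, 0.001], [0.001, -0.001, -1.0]]
wrist_force: [-0.4, 0.2, -0.2]
gripper_width: 0.231
[0.48411107 0.31468938 0.13255244] [ 1.08508096e-03  9.29502140e-04 -9.99998979e-01] -100.83257389356967 [-0.35692979  0.23948083 -0.16318842] 20.12079926348329
[[269.34537989 269.96915254]] [[269.50872639 242.45354867]]
```

View pics/i1.png

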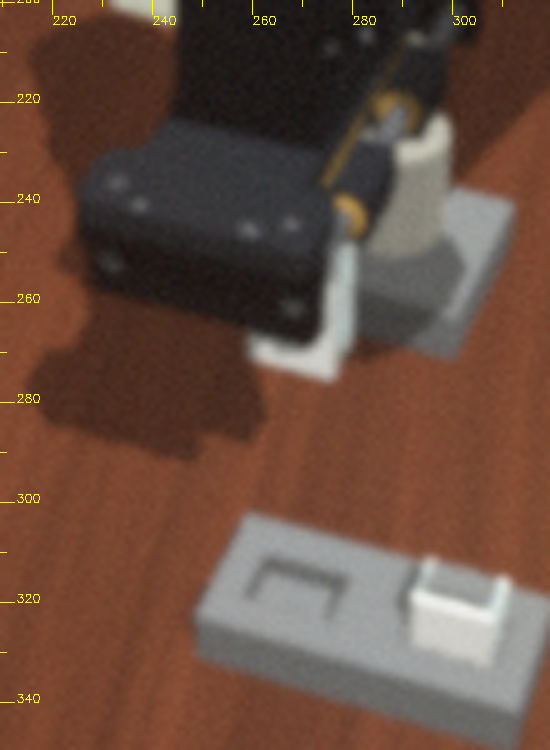

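```bash
cat > icp.py <<'E'
from h import *
im={n:cv2.GaussianBlur(cv2.imread(f"pics/{n}0.png").astype(np.float32),(0,0),.8) for n in("top","side")}
# edges in mm: (cam, A, B)
E=[("top",(-90,35,0),(90,35,0)),("top",(-90,-35,30),(-55,-35,30)),("top",(-30,-35,30),(40,-35,30)),("top",(-95,-30,0),(-95,30,0)),
("top",(95,-20,101),(95,20,101)),("top",(90,-25,101),(65,-25,101)),("top",(50,20,101),(50,-20,101))][:6]
E+=[("side",(-90,35,0),(90,35,0)),("side",(-95,30,0),(-95,-28,0)),
("side",(45,25,38),(45,25,95)),("side",(-45,25,38),(-45,25,95)),("side",(-90,25,95),(-90,25,40)),("side",(90,25,95),(90,25,40)),("side",(49,25,30),(86,25,30)),("side",(-49,25,30),(-86,25,30))]
def resid(p,rng=4,verbose=False):
    out=[]
    for n,a,b in E:
        a,b=np.array(a)/1000,np.array(b)/1000
        X=place(p,a+(b-a)*np.linspace(0,1,15)[:,None]);q=proj(n,X)
        d=q[-1]-q[0];nrm=np.array([-d[1],d[0]])/np.hypot(*d)
        s=np.arange(-rng,rng+.01,.25);m=(q[:,None]+s[None,:,None]*nrm).astype(np.float32)
        v=cv2.remap(im[n],m[...,0],m[...,1],cv2.INTER_CUBIC)
        g=np.abs(np.gradient(v,axis=1)).sum(-1)
        r=s[g.argmax(1)];r[np.abs(r)>=rng-.3]=np.nan;r=r+0
        ok=~np.isnan(r)
        out.append((n,a,q,nrm,r,ok))
    return out
def run(p,cams,verbose=True):
    p=np.array(p)
    for it in range(8):
        O=[o for o in resid(p,4 if it<3 else 2.5) if o[0] in cams]
        def f(pp):
            rr=[]
            i=0
            for (n,a,b) in E:
                if n not in cams: continue
                _,_,q,nrm,r,ok=O[i];i+=1
                A,B=np.array(a)/1000,np.array(b)/1000
                q2=proj(n,place(pp,A+(B-A)*np.linspace(0,1,15)[:,None]))
                rr.append((((q2-q)@nrm)-r)[ok])
            return np.concatenate(rr)
        p=least_squares(f,p,loss="soft_l1",f_scale=.5).x
    print(cams,p[:2].round(4),np.degrees(p[2]).round(2))
    if verbose:
        for (n,a,b),o in zip([e for e in E if e[0] in cams],resid(p,2.5) if len(cams)==2 else [o for o in resid(p,2.5) if o[0] in cams]):
            r=o[4][o[5]];print("  ",n,a,b,len(r),np.median(r).round(2) if len(r) else None,r.std().round(2) if len(r) else None)
    return p
if __name__=="__main__":
    p0=[.5646,-.1122,np.radians(-17.4)]
    for c in(("top","side"),("top",),("side",)):run(p0,c)
E
python3 icp.py
```

```text
('top', 'side') [ 0.5639 -0.1121] -17.11
   top (-90, 35, 0) (90, 35, 0) 15 -0.5 0.25
   top (-90, -35, 30) (-55, -35, 30) 15 -0.5 0.29
   top (-30, -35, 30) (40, -35, 30) 15 -0.25 0.29
   top (-95, -30, 0) (-95, 30, 0) 15 1.0 0.3
   top (95, -20, 101) (95, 20, 101) 15 -0.5 1.03
   top (90, -25, 101) (65, -25, 101) 15 0.5 0.58
   side (-90, 35, 0) (90, 35, 0) 15 0.5 0.3
   side (-95, 30, 0) (-95, -28, 0) 15 -0.75 0.32
   side (45, 25, 38) (45, 25, 95) 12 1.38 0.67
   side (-45, 25, 38) (-45, 25, 95) 15 0.0 0.52
   side (-90, 25, 95) (-90, 25, 40) 8 -0.62 0.97
   side (90, 25, 95) (90, 25, 40) 13 -0.25 0.24
   side (49, 25, 30) (86, 25, 30) 14 1.75 0.24
   side (-49, 25, 30) (-86, 25, 30) 14 -1.5 0.3
('top',) [ 0.5657 -0.1115] -17.31
   top (-90, 35, 0) (90, 35, 0) 15 0.0 0.27
   top (-90, -35, 30) (-55, -35, 30) 15 0.0 0.25
   top (-30, -35, 30) (40, -35, 30) 15 0.0 0.23
   top (-95, -30, 0) (-95, 30, 0) 15 0.5 0.27
   top (95, -20, 101) (95, 20, 101) 14 -1.25 0.88
   top (90, -25, 101) (65, -25, 101) 15 0.0 0.57
('side',) [ 0.5644 -0.1191] -16.98
   side (-90, 35, 0) (90, 35, 0) 15 -1.25 0.33
   side (-95, 30, 0) (-95, -28, 0) 15 -0.25 0.35
   side (45, 25, 38) (45, 25, 95) 11 1.0 0.49
   side (-45, 25, 38) (-45, 25, 95) 15 -0.25 0.51
   side (-90, 25, 95) (-90, 25, 40) 8 -1.0 1.12
   side (90, 25, 95) (90, 25, 40) 15 0.25 0.46
   side (49, 25, 30) (86, 25, 30) 15 0.25 0.29
   side (-49, 25, 30) (-86, 25, 30) 15 -0.25 0.28
```

```bash
sed -i 's/("top",(95,-20,101),(95,20,101))/("top",(90,-20,101),(90,20,101))/; s/("top",(90,-25,101),(65,-25,101))/("top",(86,-25,101),(60,-25,101))/' icp.py; python3 icp.py
python3 - <<'E'
from h import *
import icp
s=cv2.imread("pics/side0.png");t=cv2.imread("pics/top0.png")
p=[.5645,-.1118,np.radians(-17.3)]
for n,im,(u0,v0,u1,v1),nm in(("side",s,(215,150,315,225),"j1.png"),("top",t,(300,140,370,230),"j2.png")):
    k=7 if n=="side" else 6
    c=cv2.resize(im[v0:v1,u0:u1],None,fx=k,fy=k,interpolation=cv2.INTER_CUBIC)
    for x0,x1,y,z0,z1 in((-95,95,35,0,30),(-90,-45,25,30,101),(45,90,25,30,101)):
        C=np.array([(x,yy,z) for x in(x0,x1) for yy in(-y,y) for z in(z0,z1)])/1000
        q=(proj(n,place(p,C))-[u0-.5,v0-.5])*k
        for i in range(8):
            for b in(1,2,4):
                if not i&b: cv2.line(c,tuple(q[i].astype(int)),tuple(q[i|b].astype(int)),(0,0,255),1)
    for x in(-45,45):
        q=(proj(n,place(p,np.array([(x/1000,0,.085)])))[0]-[u0-.5,v0-.5])*k;cv2.circle(c,tuple(q.astype(int)),4,(0,255,0),1)
    cv2.imwrite("pics/"+nm,c)
E
```

```text
('top', 'side') [ 0.5655 -0.1128] -16.99
   top (-90, 35, 0) (90, 35, 0) 15 -0.5 0.35
   top (-90, -35, 30) (-55, -35, 30) 15 -0.5 0.26
   top (-30, -35, 30) (40, -35, 30) 15 -0.5 0.3
   top (-95, -30, 0) (-95, 30, 0) 15 0.5 0.25
   top (90, -20, 101) (90, 20, 101) 14 0.38 0.5
   top (86, -25, 101) (60, -25, 101) 15 0.5 0.96
   side (-90, 35, 0) (90, 35, 0) 15 0.25 0.34
   side (-95, 30, 0) (-95, -28, 0) 15 -0.25 0.33
   side (45, 25, 38) (45, 25, 95) 11 1.75 0.47
   side (-45, 25, 38) (-45, 25, 95) 14 0.5 0.48
   side (-90, 25, 95) (-90, 25, 40) 10 -0.75 1.33
   side (90, 25, 95) (90, 25, 40) 15 -0.75 0.66
   side (49, 25, 30) (86, 25, 30) 15 1.75 0.27
   side (-49, 25, 30) (-86, 25, 30) 15 -1.5 0.31
('top',) [ 0.567  -0.1121] -17.24
   top (-90, 35, 0) (90, 35, 0) 15 0.0 0.29
   top (-90, -35, 30) (-55, -35, 30) 15 0.0 0.25
   top (-30, -35, 30) (40, -35, 30) 15 0.0 0.33
   top (-95, -30, 0) (-95, 30, 0) 15 0.0 0.25
   top (90, -20, 101) (90, 20, 101) 14 0.0 0.67
   top (86, -25, 101) (60, -25, 101) 15 0.25 0.8
('side',) [ 0.5644 -0.1191] -16.98
   side (-90, 35, 0) (90, 35, 0) 15 -1.25 0.33
   side (-95, 30, 0) (-95, -28, 0) 15 -0.25 0.35
   side (45, 25, 38) (45, 25, 95) 11 1.0 0.49
   side (-45, 25, 38) (-45, 25, 95) 15 -0.25 0.51
   side (-90, 25, 95) (-90, 25, 40) 8 -1.0 1.12
   side (90, 25, 95) (90, 25, 40) 15 0.25 0.46
   side (49, 25, 30) (86, 25, 30) 15 0.25 0.29
   side (-49, 25, 30) (-86, 25, 30) 15 -0.25 0.28
```

View pics/j1.png

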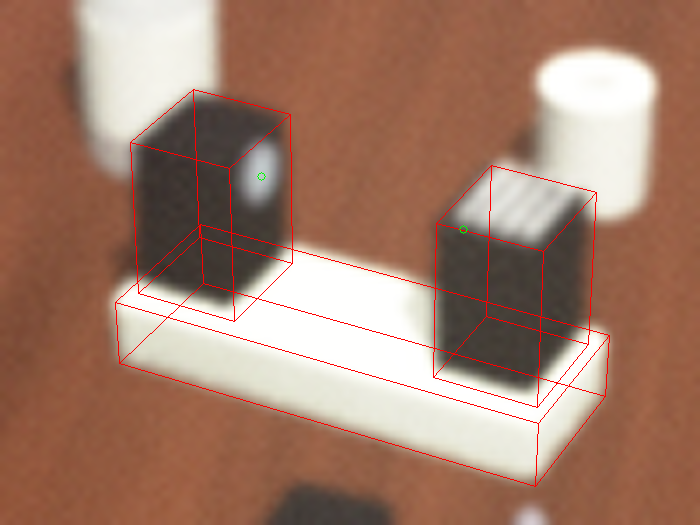

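View pics/j2.png

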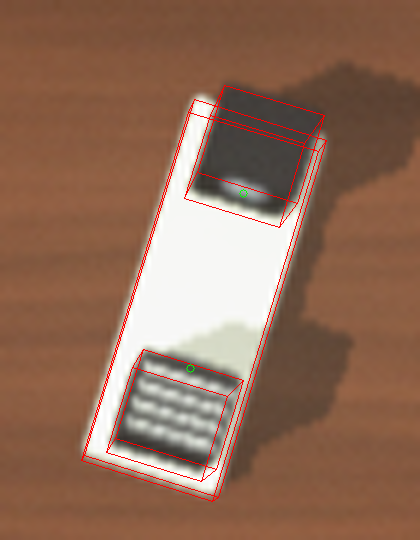

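```bash
python3 - <<'E'
from h import *
P=np.array([.4841,.3147,.1326]);a=np.radians(-10.83)
C=np.array([(x,.010,z) for z in(.0177,) for x in(.016,-.016)])
print(proj('side',place([P[0],P[1],a],C)+[0,0,P[2]]))
E
python3 -m inch '[{"jaw":240,"x":0.07,"y":-0.35,"z":0.1,"ax":0,"ay":0,"az":-0.06},{"jaw":240,"x":0.13,"y":-0.7,"z":0,"ax":0,"ay":0,"az":-0.06},{"jaw":240,"x":0.13,"y":-0.7,"z":0,"ax":0,"ay":0,"az":-0.06},{"jaw":240,"x":0.13,"y":-0.7,"z":0,"ax":0,"ay":0,"az":-0.06},{"jaw":240,"x":0.13,"y":-0.7,"z":0,"ax":0,"ay":0,"az":-0.06},{"jaw":240,"x":0.13,"y":-0.7,"z":0,"ax":0,"ay":0,"az":-0.06},{"jaw":240,"x":0.13,"y":-0.7,"z":0,"ax":0,"ay":0,"az":-0.06},{"jaw":240,"x":0.13,"y":-0.7,"z":0,"ax":0,"ay":0,"az":-0.06},{"jaw":240,"x":0.13,"y":-0.6,"z":0,"ax":0,"ay":0,"az":-0.06},{"jaw":240,"x":0.07,"y":-0.4,"z":0,"ax":0,"ay":0,"az":-0.06},{"jaw":240,"x":0,"y":0,"z":0,"ax":0,"ay":0,"az":0},{"jaw":240,"x":0,"y":0,"z":0,"ax":0,"ay":0,"az":0}]'
python3 - <<'E'
from h import *
s=sense();print(s['tcp_pos'],s['ee_rot'][:,2],ang(s['ee_rot']),s['gripper_width']*87)
E
```

```text
[[259.01539345 271.45111929]
 [275.87139136 275.82423856]]
time_s: 22.35
tcp_pos: [0.5455, -0.0841, 0.1293]
ee_rot: [[0.953, -0.301, -0.02], [-0.301, -0.954, -0.007], [-0.017, 0.013, -1.0]]
wrist_force: [-0.6, 0.6, 0.3]
gripper_width: 0.232
[ 0.54551671 -0.08413684  0.12925865] [-0.02042831 -0.00694244 -0.99976722] -107.52500440904889 20.14091779453232
```

```bash
python3 -m inch '[{"jaw":240,"x":0.17,"y":-0.24,"z":0.05,"ax":0.02,"ay":-0.06,"az":0.015},{"jaw":240,"x":0.17,"y":-0.23,"z":0,"ax":0.02,"ay":-0.06,"az":0.015},{"jaw":240,"x":0,"y":0,"z":0,"ax":0,"ay":0,"az":0},{"jaw":240,"x":0,"y":0,"z":0,"ax":0,"ay":0,"az":0}]'
python3 - <<'E'
from h import *
s=sense();print(s['tcp_pos'],s['ee_rot'][:,2],ang(s['ee_rot']),s['gripper_width']*87)
si=capture("side")[:,:,::-1];t=capture("top")[:,:,::-1]
crop(si,215,90,325,225,6,"k1.png");crop(t,290,120,400,230,5,"k2.png")
E
```

```text
time_s: 22.85
tcp_pos: [0.5674, -0.113, 0.1324]
ee_rot: [[0.956, -0.294, 0.002], [-0.294, -0.956, 0.0], [0.002, -0.001, -1.0]]
wrist_force: [-0.1, -0.2, -0.9]
gripper_width: 0.227
[ 0.56739273 -0.1130026   0.13241845] [ 1.97718389e-03  3.94962157e-04 -9.99997967e-01] -107.07029320306708 19.767441788742495
```

View pics/k1.png

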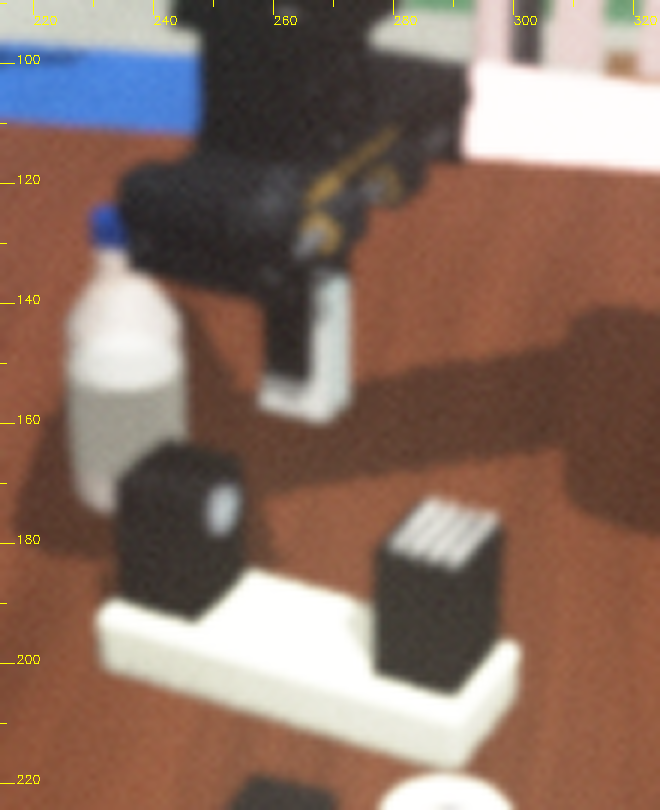

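View pics/k2.png

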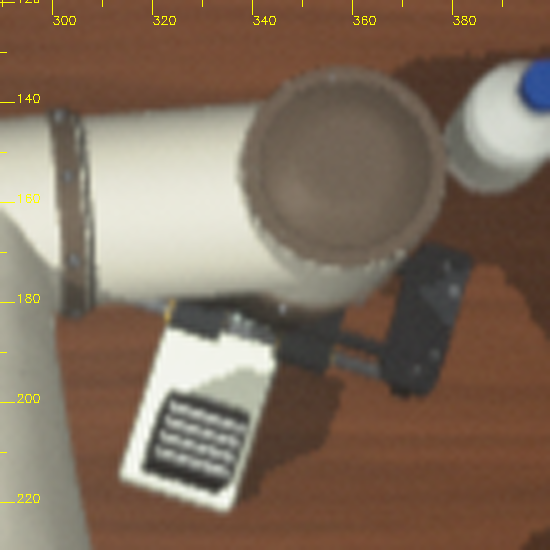

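```bash
cat > cv.py <<'E'
from h import *
s=sense();P=s['tcp_pos'];a=np.radians(ang(s['ee_rot'])+90)
C=np.array([(.016,.010,.0177),(-.016,.010,.0177),(-.016,-.010,.0177),(-.016,.01,.0777),(-.016,-.01,.0777)])
print(P.round(4),s['ee_rot'][:,2].round(4),np.degrees(a).round(2))
print(proj('side',place([P[0],P[1],a],C)+[0,0,P[2]]).round(1).tolist())
si=capture("side")[:,:,::-1]
u,v=proj('side',P+[0,0,.04])[0].astype(int)
crop(si,u-30,v-27,u+30,v+27,12,"cv.png")
E
python3 cv.py
```

```text
[ 0.5673 -0.1128  0.1325] [ 2.e-03  3.e-04 -1.e+00] -17.05
[[258.1, 157.4], [268.8, 160.0], [272.1, 156.9], [268.8, 139.2], [272.3, 136.3]]
```

View pics/cv.png

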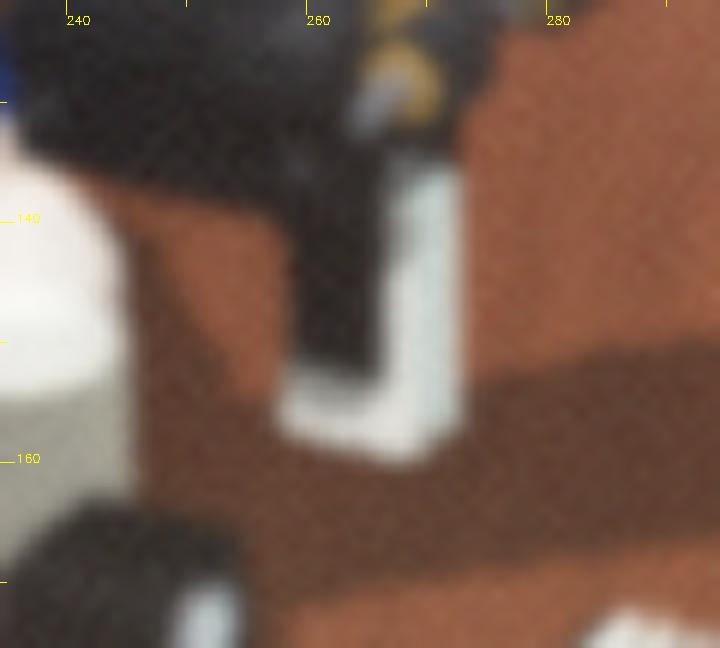

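```bash
python3 -m inch '[{"jaw":240,"x":-0.04,"y":0.01,"z":-0.2,"ax":0,"ay":0.011,"az":0},{"jaw":240,"x":0,"y":0,"z":-0.2,"ax":0,"ay":0,"az":0},{"jaw":240,"x":0,"y":0,"z":-0.2,"ax":0,"ay":0,"az":0},{"jaw":240,"x":0,"y":0,"z":-0.2,"ax":0,"ay":0,"az":0},{"jaw":240,"x":0,"y":0,"z":0,"ax":0,"ay":0,"az":0},{"jaw":240,"x":0,"y":0,"z":0,"ax":0,"ay":0,"az":0}]'; python3 cv.py
```

```text
time_s: 23.75
tcp_pos: [0.5635, -0.1114, 0.0799]
ee_rot: [[0.956, -0.292, -0.003], [-0.292, -0.956, 0.0], [-0.003, 0.001, -1.0]]
wrist_force: [0.8, -0.1, -0.5]
gripper_width: 0.228
[ 0.5635 -0.1114  0.0799] [-2.8e-03  3.0e-04 -1.0e+00] -16.98
[[259.6, 174.9], [270.0, 177.6], [273.2, 174.3], [270.1, 157.9], [273.4, 154.8]]
```

View pics/cv.png

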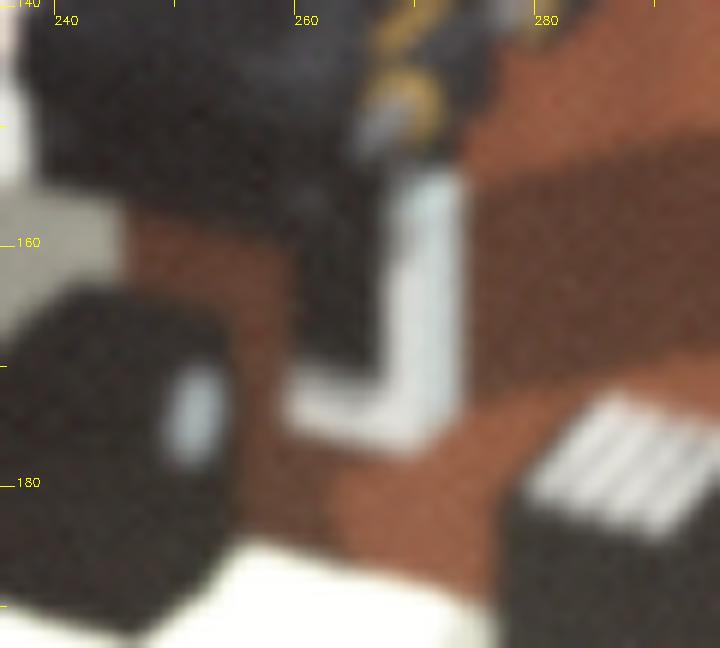

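```bash
python3 -m inch '[{"jaw":240,"x":0.02,"y":-0.01,"z":-0.15,"ax":0,"ay":-0.016,"az":-0.01},{"jaw":240,"x":0,"y":0,"z":-0.15,"ax":0,"ay":0,"az":0},{"jaw":240,"x":0,"y":0,"z":-0.15,"ax":0,"ay":0,"az":0},{"jaw":240,"x":0,"y":0,"z":-0.05,"ax":0,"ay":0,"az":0},{"jaw":240,"x":0,"y":0,"z":0,"ax":0,"ay":0,"az":0},{"jaw":240,"x":0,"y":0,"z":0,"ax":0,"ay":0,"az":0}]'; python3 cv.py
```

```text
time_s: 24.55
tcp_pos: [0.5651, -0.1121, 0.0482]
ee_rot: [[0.956, -0.294, 0.001], [-0.294, -0.956, 0.0], [0.001, -0.001, -1.0]]
wrist_force: [-0.1, -0.1, -0.9]
gripper_width: 0.23
[ 0.5651 -0.1121  0.0482] [ 1.1e-03  4.0e-04 -1.0e+00] -17.09
[[259.2, 184.5], [269.4, 187.3], [272.6, 183.9], [269.5, 168.2], [272.8, 165.1]]
```

View pics/cv.png

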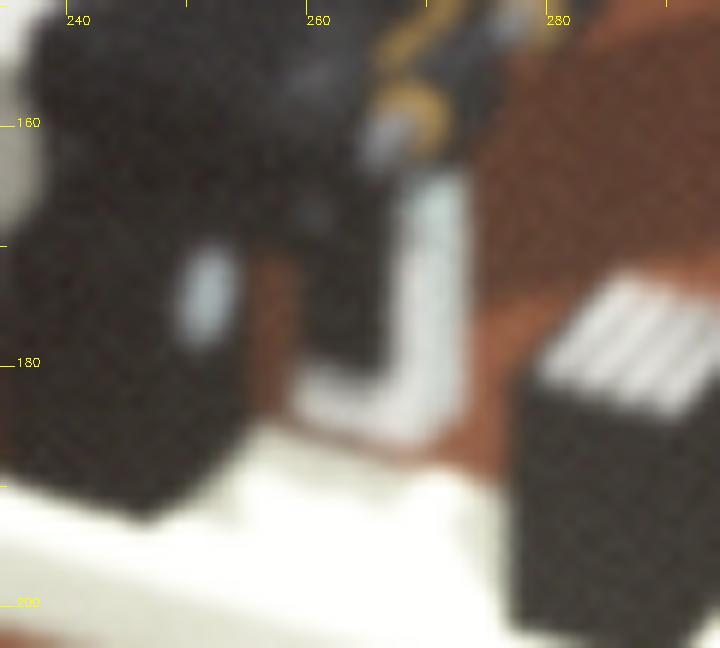

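Run:
```python
from h import *
for x in (.5645,.5655): print(proj('side',place([x,-.1122,np.radians(-17.1)],[(.045,0,.085),(.043,0,.085)])).round(2).tolist())
```

```text
[[251.83, 174.61], [252.45, 174.77]]
[[251.48, 174.57], [252.1, 174.74]]
```

```bash
python3 -m inch '[{"jaw":240,"x":0.005,"y":0,"z":-0.05,"ax":-0.002,"ay":0.006,"az":0},{"jaw":240,"x":0,"y":0,"z":0,"ax":0,"ay":0,"az":0},{"jaw":240,"x":0,"y":0,"z":0,"ax":0,"ay":0,"az":0},{"jaw":240,"x":0,"y":0,"z":0,"ax":0,"ay":0,"az":0}]'; python3 cv.py
python3 - <<'E'
from h import *
si=capture("side")[:,:,::-1];t=capture("top")[:,:,::-1]
crop(si,215,130,325,350,4,"m1.png");crop(t,160,130,420,260,3,"m2.png")
E
```

```text
time_s: 25.1
tcp_pos: [0.5659, -0.112, 0.0457]
ee_rot: [[0.956, -0.294, 0.001], [-0.294, -0.956, 0.0], [0.001, -0.001, -1.0]]
wrist_force: [0.1, 0.1, 0.2]
gripper_width: 0.225
[ 0.5659 -0.112   0.0457] [ 1.5e-03  1.0e-04 -1.0e+00] -17.09
[[258.9, 185.3], [269.1, 188.0], [272.3, 184.7], [269.2, 169.1], [272.5, 165.9]]
```

View pics/cv.png

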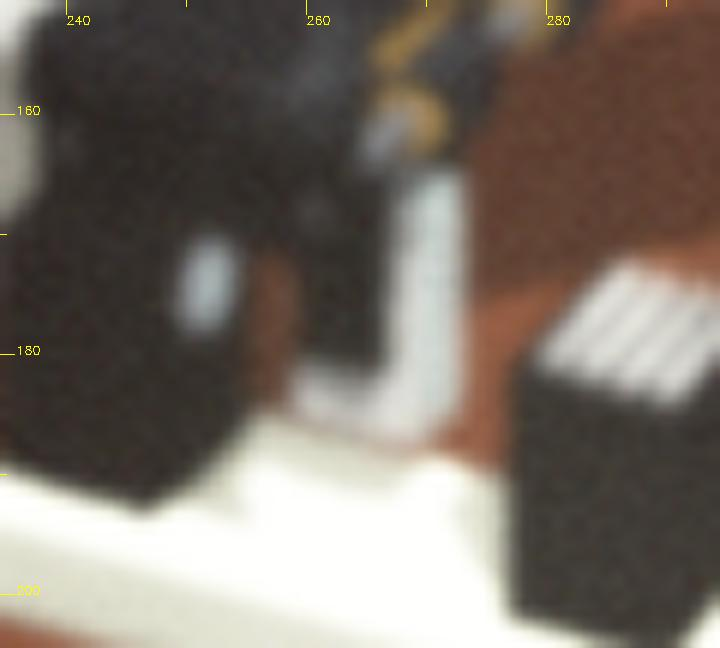

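View pics/m1.png

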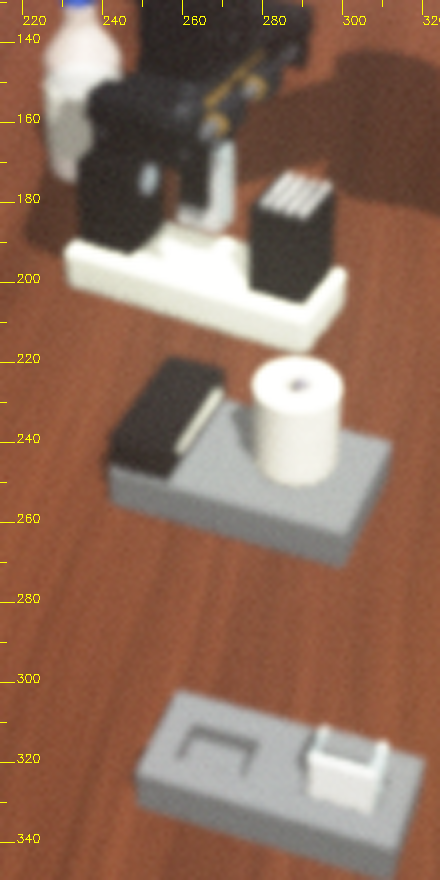

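View pics/m2.png

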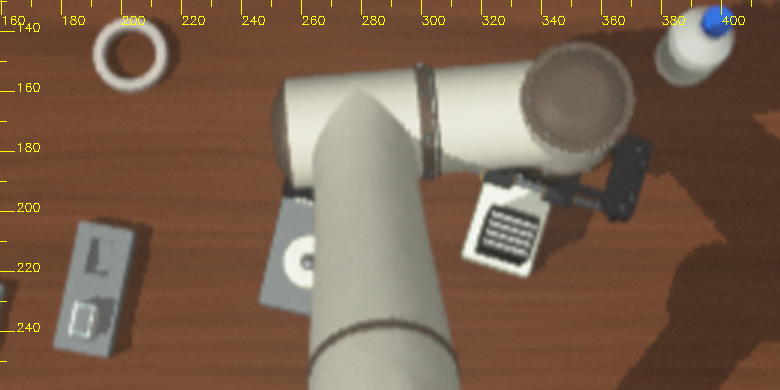

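Run:
```python
from h import *
print(proj('side',[[.471,.0995+.025,.034],[.471,.0995-.025,.091],[.471,.0995+.025,.091]]).round(1).tolist())
si=capture("side")[:,:,::-1]
crop(si,265,205,315,260,12,"n1.png")
```

```text
[[288.1, 251.3], [291.5, 219.3], [288.8, 232.2]]
```

View pics/n1.png

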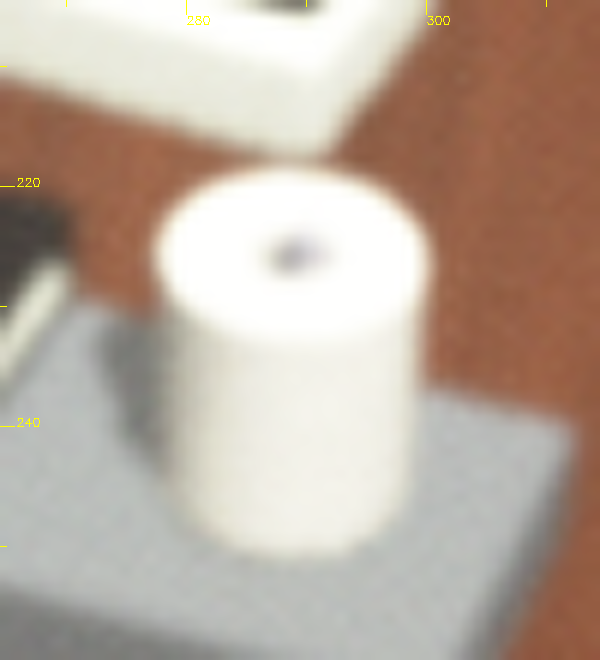

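```bash
python3 -m inch '[{"jaw":240,"x":-0.005,"y":0,"z":-0.01,"ax":0,"ay":0.006,"az":0},{"jaw":240,"x":0,"y":0,"z":0,"ax":0,"ay":0,"az":0},{"jaw":240,"x":0,"y":0,"z":0,"ax":0,"ay":0,"az":0}]'; python3 cv.py; python3 -c "
from h import *
s=sense();print(s['joint_velocities'].round(2),s['gripper_width']*87)"
```

```text
time_s: 25.68
tcp_pos: [0.5655, -0.1121, 0.0451]
ee_rot: [[0.956, -0.294, 0.0], [-0.294, -0.956, 0.0], [0.0, -0.0, -1.0]]
wrist_force: [0.4, -0.7, 0.0]
gripper_width: 0.229
[ 0.5655 -0.1121  0.0451] [ 3.e-04  1.e-04 -1.e+00] -17.09
[[259.0, 185.5], [269.2, 188.2], [272.4, 184.9], [269.3, 169.3], [272.6, 166.1]]
[-0.   -0.07 -0.02 -0.04 -0.05  0.07] 20.008747595277743
```

```bash
python3 -c "
from station import *
print(finish_job())"
```

```text
the job is handed in; nothing more can be done
None
```

I handed the job in at about 26 s. The paper roll is on the spindle and released, and the arm is holding the tall cuvette upright in the light meter's beam. No verdict came back.

**Roll:** In the last side view, its rims and underside were within about 1 px of where a fully seated, upright roll should appear. It went on with no force showing.

**Cuvette:**
- **Grip:** The fingers are on its frosted faces, with the opening reading 20.0 mm. I lifted it straight out of the socket and saw no sign of it touching the meter.
- **Position:** The tool is at (0.5655, -0.1121), level to 0.02° and turned -17.1° to match the meter. That puts the middle of the windows at about z = 0.085.
- **Left alone:** The spare, bottle and tape were not touched and look unmoved.

**Checks that disagreed:**
- **Fingertip height:** The fingertips sit about 35 mm above the reported TCP. I saw this in the side pictures. The tool also went to z = -0.012 over the 25 mm rack, where it seemed to touch lightly. I therefore set heights from the table and from the rack's socket depth.
- **Meter position:** The two cameras differ by about 2.5 mm along x for the meter (0.5645 and 0.567). I aimed in between, so the cuvette could be 1–2 mm off centre.
- **Cuvette height:** In the side view, the cuvette's lower edge appeared about 0.5–0.8 px higher than predicted, so it could be 1–2 mm high. I lowered it by about 0.6 mm at the end.

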